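# Fetch the neck block from the back of the parts tray

### The job

Stand the three pieces in the front of the plywood tray (steel weight, sanding block, spool clamp) upright on the black rubber mat, leaving the dark neck block behind them where it is until all three are on the mat together. Then lay the neck block, slot up, in the pocket of the aluminium nest, and put the three pieces back in the tray upright, each on the very spot where it stood at the start and the sanding block square to the tray. Leave the yellow bin, the glue jar and the spring clamp undisturbed.

Things in the scene. Friction and masses are not known exactly. Their poses are not given: they have to be found in the camera images.
- neck_block: Dark wooden guitar neck block, the thing to fetch: 120 mm long (y), 32 thick (x), 40 high (z up); slot 30 wide, 12 deep across the top at mid-length (28 high there). Origin: centre of underside. Starts slot up in the tray, length along the tray's y. Grip across the 32 mm; its front face is about 11 mm behind the three pieces, so a finger fits there only once they are gone. 0.13 kg.
- weight: Plain steel round weight 50 mm in diameter and 32 mm high with a thin stem and a black cylindrical knob on top, knob 28 mm in diameter from 46 to 80 mm above the underside. Origin: centre of its underside, z up. About 0.45 kg. Stands in the tray's front row.
- sander: Wooden sanding block: base 50 x 50 mm, 26 mm high, cork sole; upright handle on top, a bar 18 mm thick (x) and 42 mm long (y), from 46 to 80 mm above the underside. Origin: centre of underside, z up; its x and y are roughly along the tray's at the start. About 0.14 kg. Stands in the tray's front row.
- spool_clamp: Wooden spool clamp standing upright: round foot 50 mm in diameter and 22 mm high, a thin steel rod, a round wooden spool 34 mm in diameter from 46 to 80 mm above the underside, and a small brass wing nut above it up to 95 mm. Origin: centre of its underside, z up. About 0.16 kg. Stands in the tray's front row.
- tray: Fixed plywood tray, outside 168 (x) by 262 mm (y), floor 6 mm thick, rim 6 wide, its top 18 above the table. Origin: centre of underside; -x is its front, to the robot. The pieces start in a row along y, 35 mm in front of the origin, 62 mm apart (12 mm between feet), in any order; the neck block's centre line is 17 mm behind the origin, 45 mm free behind it.
- mat: Fixed black rubber mat, the side area: 270 mm (x) by 150 mm (y), 4 mm thick. Origin: centre of its underside. Lies to the left or right of the tray.
- nest: Fixed aluminium plate 130 (x) by 190 (y) by 10 mm, across the tray from the mat. Dark steel stops on it (tops 22 mm above the table) bound a pocket 48 (x) by 136 mm (y) centred on the origin for the neck block, length along y, either way round. The long sides are open for fingers in the middle 88 mm. Origin: centre of underside; pocket floor 10 mm above it.
- yellow_bin: Bystander, leave alone: loose yellow plastic bin 70 (x) by 130 (y) by 50 mm beyond the tray, white paper in it. Origin: centre of its underside.
- glue_jar: Bystander, leave alone: loose jar with white lid, 60 mm in diameter, 75 mm high, on the left beyond the mat or nest. Origin: centre of its underside.
- spring_clamp: Bystander, leave alone: loose green-handled spring clamp lying flat, about 120 mm long, 16 mm high, between tray and robot. Origin: underside at its pivot.
Mind the look-alikes: they are no part of the job. Leave any red or turquoise look-alike of the nest alone. Leave any green or purple look-alike of the sander alone.

How it is judged:
On the way, in this order (a step that is already met when the one before it is completed fails the run):
1. all three pieces stand upright and released on the mat together, while the neck block is still in its place in the tray (x of weight in the frame of mat between -0.135 and 0.135 m and y of weight in the frame of mat between -0.075 and 0.075 m and z of weight in the frame of mat between -0.002 and 0.012 m and linear speed of each of weight, sander, spool_clamp below 0.03 m/s and angle between each of weight, sander, spool_clamp's own z axis and vertical below 0.12 rad and contact force between the fingers and weight below 0.2 N and x of sander in the frame of mat between -0.135 and 0.135 m and y of sander in the frame of mat between -0.075 and 0.075 m and z of sander in the frame of mat between -0.002 and 0.012 m and contact force between the fingers and sander below 0.2 N and x of spool_clamp in the frame of mat between -0.135 and 0.135 m and y of spool_clamp in the frame of mat between -0.075 and 0.075 m and z of spool_clamp in the frame of mat between -0.002 and 0.012 m and contact force between the fingers and spool_clamp below 0.2 N and distance of neck_block from where it was at the start of the episode below 0.03 m), for 0.2 s.
2. the neck block lies released in the nest's pocket, slot up (x of neck_block in the frame of nest between -0.012 and 0.012 m and y of neck_block in the frame of nest between -0.012 and 0.012 m and z of neck_block in the frame of nest between 0.006 and 0.014 m and angle between the y axis of neck_block and the y axis of nest, either way round below 0.2 rad and linear speed of neck_block below 0.03 m/s and angle between neck_block's own z axis and vertical below 0.12 rad and contact force between the fingers and neck_block below 0.2 N), for 0.2 s.
At the end, for the whole second after the job is handed in: Neck block slot up on the nest's pocket floor (centre within 12 mm, aligned within 0.2 rad); weight, sanding block and spool clamp upright in the tray, each within 15 mm of its starting spot, sanding block square within 0.3 rad; all released, at rest (all of step 2 and distance of each of weight, sander, spool_clamp from where it was at the start of the episode below 0.015 m and linear speed of each of weight, sander, spool_clamp below 0.03 m/s and angle between each of weight, sander, spool_clamp's own z axis and vertical below 0.12 rad and contact force between the fingers and weight below 0.2 N and contact force between the fingers and sander below 0.2 N and contact force between the fingers and spool_clamp below 0.2 N and angle between the x axis of sander and the x axis of tray, either way round below 0.3 rad); the robot touches nothing.
It fails at once if the yellow bin is shifted by more than 30 mm or tipped over (distance of yellow_bin from where it was at the start of the episode above 0.03 m or angle between yellow_bin's own z axis and vertical above 0.4 rad).
It fails at once if the glue jar is shifted by more than 30 mm or tipped over (distance of glue_jar from where it was at the start of the episode above 0.03 m or angle between glue_jar's own z axis and vertical above 0.4 rad).
It fails at once if the spring clamp is shifted by more than 30 mm or tipped over (distance of spring_clamp from where it was at the start of the episode above 0.03 m or angle between spring_clamp's own z axis and vertical above 0.4 rad).
It also fails if it takes over 144 s, if anything falls off the work surface, if the arm or the gripper's body presses on something with over 40 N, if the wrist force passes 120 N, or if a joint passes its speed limit or range.

### The arm

A 6-joint arm with a two-finger parallel gripper is mounted at the origin on the work surface. World frame = base frame: x ahead of the robot, y to its left, z up, the work surface at z = 0. Lengths are in m, angles in rad, forces in N, time in s.
With the tool pointing down it reaches from about 0.275 to 0.825 m from the base axis. Payload 5.2 kg.
Tool frame: the origin (TCP) lies at the very end of the fingers, on their centre line; the grasp point (between the pads) lies manip.grasp_offset behind it (manip.grasp_offset is the distance from the TCP to the grasp point, in m); z points along the fingers, y is the line along which they close (so a half turn about z gives the same grasp; the last joint's range is limited). The gripper opens to 93 mm and grips with 3 to 60 N. Pads are 15 mm wide; open, the fingers measure 128 mm over their backs; the gripper's body (75 mm by 188 mm) begins 65 mm behind the grasp point.
Start: joints at [-1.381, 0.259, 1.535, -0, 1.348, -0.203], TCP at [0.211, -0.508, 0.219] pointing down, gripper open.
Joint ranges: [-3.14, 3.14], [-0.91, 2.08], [0.19, 2.58], [-1.22, 4.36], [0.22, 2.71], [-3.12, 3.12]. Speed limits (rad/s): [2.57, 2.57, 3.14, 3.14, 3.14, 3.14].

### API

Orientations are given as a 3x3 rotation matrix whose columns are the frame's x, y, z axes.
In Python, from station import manip, imaging gives the robot as it stands.
- The arm moves only by the shell command python3 -m pendant 'ROWS'. ROWS is JSON, a list of rows, each an object of numbers: "tx", "ty", "tz": the shift along the tool's x, y, z each as a share of 50 cm, from -1 to 1; "wx", "wy", "wz": the turn, a rotation vector about the tool's x, y, z each as a share of 180 degrees, from -1 to 1; "grip": the closure, from -1 (fully open) to 1 (shut). A call has 1 to 20 rows; each row shifts and turns the commanded pose from where the row before left it, along the tool's axes as they then stand; what a row does not reach is not made up. A row lasts 1/12 s, in which the tool goes at most 41.7 mm and 7.16 degrees, less where a joint would pass 70% of its speed; a pose out of reach is approached as far as the arm can. A call with a number of a shift or a turn outside -1 to 1 is refused whole. A call with a gripper value outside its range is refused whole. The fingers move at their own pace and stop on an object; the grip force is fixed at half the most. Time passes only in rows, so rows that do not move let the fingers close. It gives the time, the measured TCP pose, the force, the opening and the grip force at its end, in the units of the state.
- manip.read_state(): the state, without advancing time (a new reading comes with each control period).
- imaging.camera(name): name is "scene" or "top"; returns the picture (400x640x3 uint8, red, green, blue); there is no depth.
- imaging.camera_info(name): a dict with "vertical_fov" (degrees; the focal length in pixels is half the picture's height over the tangent of half this angle, whatever the lens; pixels are square), "cx", "cy" (the principal point, pixels), "extrinsics" (4x4, takes a point from world to camera coordinates). Camera axes: x right, y down, z forward; pixel columns grow to the right and rows downward; lengths in m; the calibration is good to about 2 mm. A picture is of the moment at which its call begins. camera_info takes no time and is no camera call.
- manip.sign_off(): hands the job in; it is judged then, once.
The state is a dict: "clock": time; "joint_pos": joint angles; "qvel": joint speeds; "effort": joint torques, N m; "tcp_pos": TCP position; "eef_rot": TCP orientation; "force": force on the tool from outside, world axes, zero at the start; "moment": the same for the moment, N m; "gripper_width": opening from 0.0 (shut) to 1.0 (fully open); "grasp_force": force on a finger pad.
Only numpy, scipy, OpenCV 4.12 (cv2) and the standard library are available. Lean on these libraries where they do the work, as an engineer would, in place of code of your own. Each camera call takes 0.05 s, during which the arm holds its last target. There are 200 camera calls.

## Working session

There is one attempt and no reset: what is moved stays moved. The work goes in short steps, Python scripts to look and compute and a shell command to move; the robot and the scene stay as the last step left them, time stands still between calls to the robot, and variables do not carry over. Pictures are saved under pics/ and viewed, at most 14 in all, crops included, and the job is handed in when it is done.

```bash
ls; mkdir -p pics; python3 - <<'E'
from station import manip, imaging
import cv2, numpy as np
for n in("top","scene"):
    im=imaging.camera(n); cv2.imwrite(f"pics/{n}0.png",im[:,:,::-1])
    i=imaging.camera_info(n); print(n,i["vertical_fov"],i["cx"],i["cy"],np.round(i["extrinsics"],4).tolist(), [k for k in i])
s=manip.read_state(); print({k:np.round(v,3).tolist() for k,v in s.items()}, manip.grasp_offset)
E
```

```text
pics
top 48.44117285788026 318.5127555486322 197.3929906529809 [[-0.0239, -0.9997, 0.0079, 0.1484], [-0.9975, 0.0233, -0.067, 0.4846], [0.0667, -0.0095, -0.9977, 1.2218], [0.0, 0.0, 0.0, 1.0]] ['vertical_fov', 'cx', 'cy', 'extrinsics']
scene 48.63885773567849 324.0999955941322 203.3371784236723 [[-0.8554, 0.5177, 0.016, 0.3351], [0.4067, 0.6904, -0.5983, -0.2735], [-0.3207, -0.5053, -0.8011, 1.7497], [0.0, 0.0, 0.0, 1.0]] ['vertical_fov', 'cx', 'cy', 'extrinsics']
{'clock': 0.1, 'joint_pos': [-1.381, 0.259, 1.536, -0.0, 1.348, -0.203], 'qvel': [0.001, -0.0, -0.005, 0.001, -0.001, 0.001], 'effort': [0.002, -43.821, -28.464, 0.072, 0.036, -0.0], 'tcp_pos': [0.21, -0.508, 0.218], 'eef_rot': [[0.924, 0.383, -0.0], [0.383, -0.924, 0.002], [0.0, -0.002, -1.0]], 'force': [-0.208, -0.191, 0.648], 'moment': [0.005, 0.011, 0.005], 'grasp_force': 0.0, 'gripper_width': 0.999} 0.0188
```

View pics/top0.png

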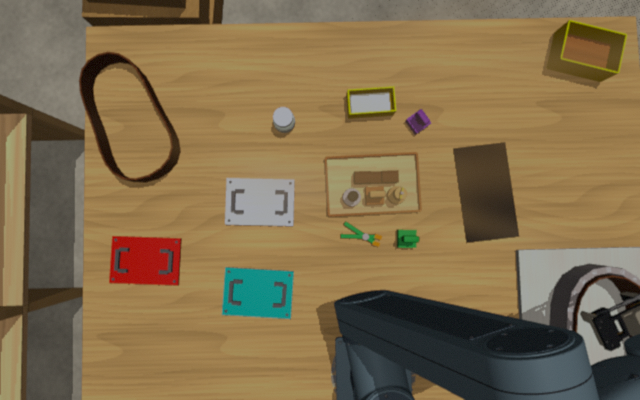

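View pics/scene0.png

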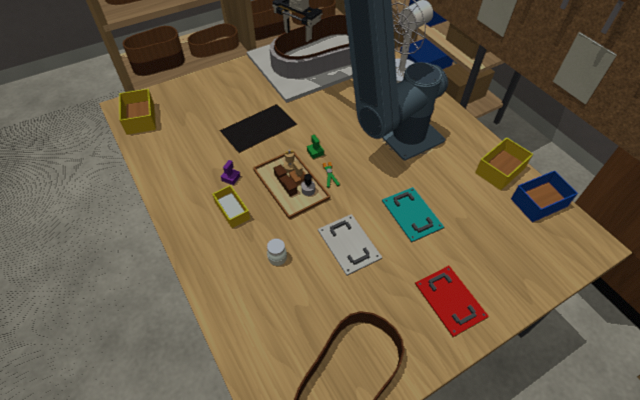

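The top view shows the tray at (372,185). Its front row, left to right, is weight (352,197), sander (376,194) and spool (398,195), with the neck block at (376,177) behind.

- **Nest:** candidates are silver (260,202), turquoise (258,293) and red (146,261). The silver one fits "aluminium", and it lies across the tray from the mat at (487,192).
- **Sander:** candidates are the wooden one in the tray, green (407,239) and purple (418,121). The wooden one in the tray's front row fits.

I'll confirm both in an enlarged crop.

```bash
cat > h.py <<'E'
import numpy as np, cv2
from station import manip, imaging
def cam(n):
    i=imaging.camera_info(n); f=200/np.tan(np.radians(i["vertical_fov"])/2); E=np.array(i["extrinsics"])
    return f,i["cx"],i["cy"],E[:3,:3],E[:3,3]
def ray(n,u,v):
    f,cx,cy,R,t=cam(n); return -R.T@t, R.T@np.array([(u-cx)/f,(v-cy)/f,1])
def onz(n,u,v,z):
    o,d=ray(n,u,v); return (o+d*(z-o[2])/d[2])
def tri(a,b):
    (o1,d1),(o2,d2)=ray("top",*a),ray("scene",*b)
    s=np.linalg.lstsq(np.c_[d1,-d2],o2-o1,rcond=None)[0]
    p,q=o1+s[0]*d1,o2+s[1]*d2; return (p+q)/2,np.linalg.norm(p-q)
def proj(n,p):
    f,cx,cy,R,t=cam(n); c=R@np.array(p)+t; return np.array([cx+f*c[0]/c[2],cy+f*c[1]/c[2]])
E
python3 - <<'E'
import cv2,numpy as np
a=cv2.imread("pics/top0.png"); b=cv2.imread("pics/scene0.png")
A=cv2.resize(a[140:230,215:435],None,fx=3.6,fy=3.6,interpolation=cv2.INTER_CUBIC)
cv2.imwrite("pics/c1.png",A)
cv2.imwrite("pics/c2.png",cv2.resize(b[140:230,245:355],None,fx=6,fy=6,interpolation=cv2.INTER_CUBIC))
from h import *
def rect(img,mask,z,name,box):
    m=np.zeros_like(mask);x0,y0,x1,y1=box;m[y0:y1,x0:x1]=mask[y0:y1,x0:x1]
    c=max(cv2.findContours(m,0,cv2.CHAIN_APPROX_NONE)[0],key=cv2.contourArea)
    P=np.array([onz("top",u+0,v+0,z)[:2] for u,v in c[:,0]])*1000
    r=cv2.minAreaRect(P.astype(np.float32)); print(name,np.round(r[0],1),np.round(r[1],1),round(r[2],2))
hsv=cv2.cvtColor(a,cv2.COLOR_BGR2HSV)
S,V=hsv[...,1],hsv[...,2]
rect(a,((S<60)&(V>120)).astype(np.uint8)*255,.010,"nest",(215,165,305,240))
rect(a,((V<75)).astype(np.uint8)*255,.004,"mat",(445,135,525,250))
E
```

```text
nest [480.6 302.1] [190.9 131.8] 87.34
mat [ 449. -339.] [176.1 146.1] 5.26
```

View pics/c1.png

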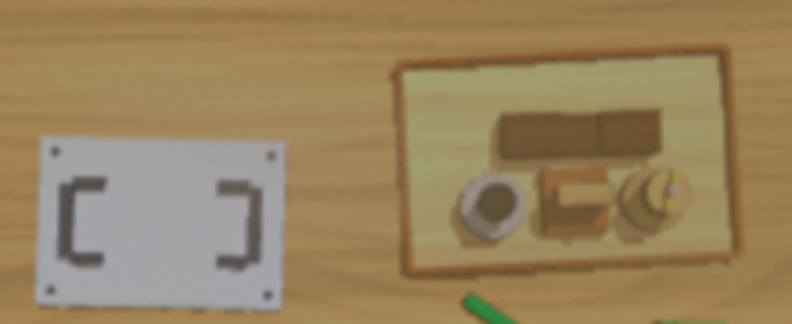

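View pics/c2.png

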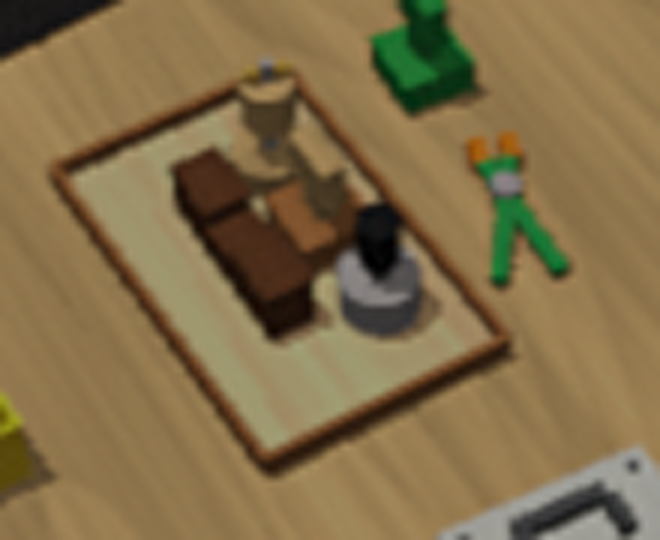

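The crops confirm it: a wooden sander and silver nest, with the weight's knob at crop (494,203), the sander handle at (584,193) and the wing nut at (672,190). Now measuring.

```bash
python3 - <<'E'
from h import *
import cv2
A=lambda x,y:((x+.5)/3.6-.5+215,(y+.5)/3.6-.5+140)
B=lambda x,y:((x+.5)/6-.5+245,(y+.5)/6-.5+140)
mm=lambda p:np.round(np.array(p)*1000,1)
c=[onz("top",*A(*p),.018) for p in[(394,65),(726,46),(742,257),(405,276)]]
print("tray",mm(np.mean(c,0)),[mm(np.linalg.norm(c[i]-c[i-1])) for i in range(4)])
yx=(c[0]-c[1])+(c[3]-c[2]); xa=(c[0]-c[3])+(c[1]-c[2])
th1=np.degrees(np.arctan2(-yx[0],yx[1])); th2=np.degrees(np.arctan2(xa[1],xa[0])); print("ang",th1,th2)
S=[onz("scene",*B(*p),.018) for p in[(52,170),(292,68),(512,342),(268,466)]]
print("tray scene",mm(np.mean(S,0)),[mm(np.linalg.norm(S[i]-S[i-1])) for i in range(4)])
t=np.mean(c,0);th=np.radians((th1+th2)/2)
R=np.array([[np.cos(th),-np.sin(th)],[np.sin(th),np.cos(th)]])
for k,o in dict(w=(-.035,.062),s=(-.035,0),c=(-.035,-.062),neck=(.017,0)).items():print("pred",k,mm(t[:2]+R@o))
print("knob",mm(onz("top",*A(494,203),.086)),"wdisc",mm(onz("top",*A(490,206),.038)))
print("handle",mm(onz("top",*A(584,193),.086)))
print("nut",mm(onz("top",*A(672,190),.099)))
print("knob tri",[mm(x) for x in tri(A(494,203),B(380,212))])
print("nut tri",[mm(x) for x in tri(A(672,190),B(266,66))])
n=[onz("top",*A(*p),.046) for p in[(500,115),(660,110),(662,153),(503,160)]]
print("neck",mm(np.mean(n,0)),[mm(np.linalg.norm(n[i]-n[i-1])) for i in range(4)])
a=cv2.imread("pics/top0.png");b=cv2.imread("pics/scene0.png")
for nme,im,box in(("top",a,(440,130,530,255)),("scene",b,(210,95,305,160))):
    x0,y0,x1,y1=box; m=(im[y0:y1,x0:x1].max(2)<85).astype(np.uint8)
    m=cv2.morphologyEx(m,cv2.MORPH_OPEN,np.ones((3,3)))
    q=max(cv2.findContours(m,0,cv2.CHAIN_APPROX_NONE)[0],key=cv2.contourArea)[:,0]
    P=np.array([onz(nme,u+x0,v+y0,.004)[:2] for u,v in q])*1000
    print("mat",cv2.minAreaRect(P.astype(np.float32)))
m=((im:=a).max(2)>0).astype(np.uint8)
E
```

```text
tray [521.  -13.3  18. ] [np.float64(163.9), np.float64(258.9), np.float64(164.6), np.float64(260.5)]
ang 1.9373392733591537 1.8220360826217628
tray scene [525.1  -6.9  18. ] [np.float64(258.6), np.float64(166.0), np.float64(254.1), np.float64(163.0)]
pred w [484.   47.5]
pred s [486.1 -14.4]
pred c [488.1 -76.4]
pred neck [538.  -12.7]
knob [484.8  49.9  86. ] wdisc [485.8  48.9  38. ]
handle [490.6 -16.1  86. ]
nut [490.3 -77.9  99. ]
knob tri [array([485.6,  49.4,  90.2]), np.float64(2.9)]
nut tri [array([490.5, -78.6,  95.4]), np.float64(0.0)]
neck [538.  -21.1  46. ] [np.float64(34.3), np.float64(121.5), np.float64(32.8), np.float64(120.6)]
mat ((493.4482421875, -334.7374267578125), (265.54083251953125, 147.07131958007812), 5.374172687530518)
mat ((497.8024597167969, -331.4067687988281), (266.1735534667969, 149.72793579101562), 5.8431010246276855)
```

```bash
cat > go.py <<'E'
import sys
from h import *
x,y,z=[float(a)/1000 for a in sys.argv[1:4]]
s=manip.read_state();R=np.array(s["eef_rot"]);p=np.array(s["tcp_pos"])
a=np.degrees(np.arctan2(R[1,1],R[0,1]))
print("t",s["clock"],"tcp",np.round(p*1000,1),"yang",round(a,2),"tilt",np.round(R[:2,2],3),"w",round(s["gripper_width"],3),"gf",s["grasp_force"],"j",np.round(s["joint_pos"],2))
print("shares tx,ty,tz",np.round(R.T@(np.array([x,y,z])-p)/.5,4))
E
python3 -m pendant '[{"tz":-0.04},{"tz":-0.04},{"wz":-0.0385},{"wz":-0.0385},{"wz":-0.0385},{"wz":-0.0385},{"wz":-0.0385},{"wz":-0.0385},{"wz":-0.0385},{"wz":-0.0385},{"wz":-0.0385},{"wz":-0.0385,"grip":-0.3},{"grip":-0.3},{"grip":-0.3},{"grip":-0.3}]'
python3 go.py 489.5 -77.5 180; python3 go.py 489.5 -77.5 54
```

```text
t 0.1 tcp [ 210.5 -507.6  217.9] yang -67.5 tilt [-0.     0.002] w 0.999 gf 0.0 j [-1.38  0.26  1.54 -0.    1.35 -0.2 ]
shares tx,ty,tz [ 0.8448 -0.581   0.077 ]
t 0.1 tcp [ 210.5 -507.6  217.9] yang -67.5 tilt [-0.     0.002] w 0.999 gf 0.0 j [-1.38  0.26  1.54 -0.    1.35 -0.2 ]
shares tx,ty,tz [ 0.8448 -0.5806  0.329 ]schema error: expected keys tx, ty, tz, wx, wy, wz, grip
```

```bash

python3 -m pendant '[{"tx":0,"ty":0,"tz":-0.04,"wx":0,"wy":0,"wz":0,"grip":-0.3},{"tx":0,"ty":0,"tz":-0.04,"wx":0,"wy":0,"wz":0,"grip":-0.3},{"tx":0,"ty":0,"tz":0,"wx":0,"wy":0,"wz":-0.0385,"grip":-0.3},{"tx":0,"ty":0,"tz":0,"wx":0,"wy":0,"wz":-0.0385,"grip":-0.3},{"tx":0,"ty":0,"tz":0,"wx":0,"wy":0,"wz":-0.0385,"grip":-0.3},{"tx":0,"ty":0,"tz":0,"wx":0,"wy":0,"wz":-0.0385,"grip":-0.3},{"tx":0,"ty":0,"tz":0,"wx":0,"wy":0,"wz":-0.0385,"grip":-0.3},{"tx":0,"ty":0,"tz":0,"wx":0,"wy":0,"wz":-0.0385,"grip":-0.3},{"tx":0,"ty":0,"tz":0,"wx":0,"wy":0,"wz":-0.0385,"grip":-0.3},{"tx":0,"ty":0,"tz":0,"wx":0,"wy":0,"wz":-0.0385,"grip":-0.3},{"tx":0,"ty":0,"tz":0,"wx":0,"wy":0,"wz":-0.0385,"grip":-0.3},{"tx":0,"ty":0,"tz":0,"wx":0,"wy":0,"wz":-0.0385,"grip":-0.3},{"tx":0,"ty":0,"tz":0,"wx":0,"wy":0,"wz":0,"grip":-0.3}]'
python3 go.py 489.5 -77.5 180
```

```text
clock: 1.18
tcp_pos: [0.2105, -0.5078, 0.2582]
eef_rot: [[-0.036, 0.999, -0.0], [0.999, 0.036, 0.001], [0.001, -0.0, -1.0]]
force: [0.3, 1.4, -0.2]
gripper_width: 0.652
grasp_force: 0.0
t 1.1833 tcp [ 210.5 -507.8  258.2] yang 2.06 tilt [-0.     0.001] w 0.652 gf 0.0 j [-1.38  0.24  1.47 -0.    1.44 -1.42]
shares tx,ty,tz [0.8399 0.5886 0.1571]
```

```bash

python3 -m pendant '[{"tx":0.06,"ty":0.042,"tz":0.011,"wx":0,"wy":0,"wz":0,"grip":-0.3},{"tx":0.06,"ty":0.042,"tz":0.011,"wx":0,"wy":0,"wz":0,"grip":-0.3},{"tx":0.06,"ty":0.042,"tz":0.011,"wx":0,"wy":0,"wz":0,"grip":-0.3},{"tx":0.06,"ty":0.042,"tz":0.011,"wx":0,"wy":0,"wz":0,"grip":-0.3},{"tx":0.06,"ty":0.042,"tz":0.011,"wx":0,"wy":0,"wz":0,"grip":-0.3},{"tx":0.06,"ty":0.042,"tz":0.011,"wx":0,"wy":0,"wz":0,"grip":-0.3},{"tx":0.06,"ty":0.042,"tz":0.011,"wx":0,"wy":0,"wz":0,"grip":-0.3},{"tx":0.06,"ty":0.042,"tz":0.011,"wx":0,"wy":0,"wz":0,"grip":-0.3},{"tx":0.06,"ty":0.042,"tz":0.011,"wx":0,"wy":0,"wz":0,"grip":-0.3},{"tx":0.06,"ty":0.042,"tz":0.011,"wx":0,"wy":0,"wz":0,"grip":-0.3},{"tx":0.06,"ty":0.042,"tz":0.011,"wx":0,"wy":0,"wz":0,"grip":-0.3},{"tx":0.06,"ty":0.042,"tz":0.011,"wx":0,"wy":0,"wz":0,"grip":-0.3},{"tx":0.06,"ty":0.042,"tz":0.011,"wx":0,"wy":0,"wz":0,"grip":-0.3},{"tx":0.06,"ty":0.042,"tz":0.011,"wx":0,"wy":0,"wz":0,"grip":-0.3},{"tx":0,"ty":0,"tz":0,"wx":0,"wy":0,"wz":0,"grip":-0.3},{"tx":0,"ty":0,"tz":0,"wx":0,"wy":0,"wz":0,"grip":-0.3},{"tx":0,"ty":0,"tz":0,"wx":0,"wy":0,"wz":0,"grip":-0.3}]'
python3 go.py 489.5 -77.5 53
```

```text
clock: 2.6
tcp_pos: [0.4908, -0.0792, 0.1814]
eef_rot: [[-0.03, 1.0, -0.001], [1.0, 0.03, -0.0], [-0.0, -0.001, -1.0]]
force: [0.2, -0.9, 0.4]
gripper_width: 0.649
grasp_force: 0.0
t 2.6 tcp [490.8 -79.2 181.4] yang 1.75 tilt [-0.001 -0.   ] w 0.649 gf 0.0 j [-0.38  0.19  1.71 -0.    1.23 -0.41]
shares tx,ty,tz [ 0.0035 -0.0022  0.2568]
```

```bash

python3 -m pendant '[{"tx":0.003,"ty":-0.002,"tz":0.04,"wx":0,"wy":0,"wz":0,"grip":-0.3},{"tx":0,"ty":0,"tz":0.05,"wx":0,"wy":0,"wz":0,"grip":-0.3},{"tx":0,"ty":0,"tz":0.05,"wx":0,"wy":0,"wz":0,"grip":-0.3},{"tx":0,"ty":0,"tz":0.05,"wx":0,"wy":0,"wz":0,"grip":-0.3},{"tx":0,"ty":0,"tz":0.04,"wx":0,"wy":0,"wz":0,"grip":-0.3},{"tx":0,"ty":0,"tz":0.026,"wx":0,"wy":0,"wz":0,"grip":-0.3},{"tx":0,"ty":0,"tz":0,"wx":0,"wy":0,"wz":0,"grip":-0.3},{"tx":0,"ty":0,"tz":0,"wx":0,"wy":0,"wz":0,"grip":-0.3},{"tx":0,"ty":0,"tz":0,"wx":0,"wy":0,"wz":0,"grip":0.2},{"tx":0,"ty":0,"tz":0,"wx":0,"wy":0,"wz":0,"grip":0.4},{"tx":0,"ty":0,"tz":0,"wx":0,"wy":0,"wz":0,"grip":1},{"tx":0,"ty":0,"tz":0,"wx":0,"wy":0,"wz":0,"grip":1},{"tx":0,"ty":0,"tz":0,"wx":0,"wy":0,"wz":0,"grip":1},{"tx":0,"ty":0,"tz":0,"wx":0,"wy":0,"wz":0,"grip":1},{"tx":0,"ty":0,"tz":0,"wx":0,"wy":0,"wz":0,"grip":1}]'
python3 go.py 580 -325 170
```

```text
clock: 3.85
tcp_pos: [0.4905, -0.0777, 0.0543]
eef_rot: [[-0.032, 0.999, 0.001], [0.999, 0.032, -0.001], [-0.001, 0.001, -1.0]]
force: [-1.9, -0.3, 5.5]
gripper_width: 0.36
grasp_force: 30.0
t 3.85 tcp [490.5 -77.7  54.3] yang 1.82 tilt [ 0.001 -0.001] w 0.36 gf 29.979850351810455 j [-0.38  0.34  1.87 -0.    0.93 -0.41]
shares tx,ty,tz [-0.5002  0.1634 -0.231 ]
```

```bash

python3 -m pendant '[{"tx":0,"ty":0,"tz":-0.02,"wx":0,"wy":0,"wz":0,"grip":1},{"tx":0,"ty":0,"tz":-0.04,"wx":0,"wy":0,"wz":0,"grip":1},{"tx":0,"ty":0,"tz":-0.06,"wx":0,"wy":0,"wz":0,"grip":1},{"tx":0,"ty":0,"tz":-0.06,"wx":0,"wy":0,"wz":0,"grip":1},{"tx":0,"ty":0,"tz":-0.04,"wx":0,"wy":0,"wz":0,"grip":1},{"tx":-0.02,"ty":0.006,"tz":-0.02,"wx":0,"wy":0,"wz":0,"grip":1},{"tx":-0.05,"ty":0.017,"tz":0,"wx":0,"wy":0,"wz":0,"grip":1},{"tx":-0.06,"ty":0.02,"tz":0,"wx":0,"wy":0,"wz":0,"grip":1},{"tx":-0.06,"ty":0.02,"tz":0,"wx":0,"wy":0,"wz":0,"grip":1},{"tx":-0.06,"ty":0.02,"tz":0,"wx":0,"wy":0,"wz":0,"grip":1},{"tx":-0.06,"ty":0.02,"tz":0,"wx":0,"wy":0,"wz":0,"grip":1},{"tx":-0.06,"ty":0.02,"tz":0,"wx":0,"wy":0,"wz":0,"grip":1},{"tx":-0.06,"ty":0.02,"tz":0,"wx":0,"wy":0,"wz":0,"grip":1},{"tx":-0.05,"ty":0.014,"tz":0,"wx":0,"wy":0,"wz":0,"grip":1},{"tx":-0.02,"ty":0.006,"tz":0,"wx":0,"wy":0,"wz":0,"grip":1},{"tx":0,"ty":0,"tz":0,"wx":0,"wy":0,"wz":0,"grip":1},{"tx":0,"ty":0,"tz":0,"wx":0,"wy":0,"wz":0,"grip":1},{"tx":0,"ty":0,"tz":0,"wx":0,"wy":0,"wz":0,"grip":1}]'
python3 go.py 580 -325 52.5
```

```text
clock: 5.35
tcp_pos: [0.579, -0.3231, 0.1735]
eef_rot: [[-0.032, 0.999, -0.001], [0.999, 0.032, 0.002], [0.002, -0.001, -1.0]]
force: [-0.2, 0.7, -1.9]
gripper_width: 0.361
grasp_force: 30.0
t 5.35 tcp [ 579.  -323.1  173.5] yang 1.85 tilt [-0.001  0.002] w 0.361 gf 29.968556463718414 j [-0.68  0.49  1.3   0.    1.35 -0.71]
shares tx,ty,tz [-0.0043  0.0021  0.242 ]
```

```bash

python3 -m pendant '[{"tx":-0.004,"ty":0.002,"tz":0.04,"wx":0,"wy":0,"wz":0,"grip":1},{"tx":0,"ty":0,"tz":0.05,"wx":0,"wy":0,"wz":0,"grip":1},{"tx":0,"ty":0,"tz":0.05,"wx":0,"wy":0,"wz":0,"grip":1},{"tx":0,"ty":0,"tz":0.05,"wx":0,"wy":0,"wz":0,"grip":1},{"tx":0,"ty":0,"tz":0.03,"wx":0,"wy":0,"wz":0,"grip":1},{"tx":0,"ty":0,"tz":0.015,"wx":0,"wy":0,"wz":0,"grip":1},{"tx":0,"ty":0,"tz":0.007,"wx":0,"wy":0,"wz":0,"grip":1},{"tx":0,"ty":0,"tz":0,"wx":0,"wy":0,"wz":0,"grip":1},{"tx":0,"ty":0,"tz":0,"wx":0,"wy":0,"wz":0,"grip":1},{"tx":0,"ty":0,"tz":0,"wx":0,"wy":0,"wz":0,"grip":1}]'
python3 -m pendant '[{"tx":0,"ty":0,"tz":0,"wx":0,"wy":0,"wz":0,"grip":0.1},{"tx":0,"ty":0,"tz":0,"wx":0,"wy":0,"wz":0,"grip":-0.1},{"tx":0,"ty":0,"tz":0,"wx":0,"wy":0,"wz":0,"grip":-0.3},{"tx":0,"ty":0,"tz":0,"wx":0,"wy":0,"wz":0,"grip":-0.3},{"tx":0,"ty":0,"tz":-0.03,"wx":0,"wy":0,"wz":0,"grip":-0.3},{"tx":0,"ty":0,"tz":-0.06,"wx":0,"wy":0,"wz":0,"grip":-0.3},{"tx":0,"ty":0,"tz":-0.06,"wx":0,"wy":0,"wz":0,"grip":-0.3},{"tx":0,"ty":0,"tz":-0.06,"wx":0,"wy":0,"wz":0,"grip":-0.3},{"tx":0,"ty":0,"tz":-0.04,"wx":0,"wy":0,"wz":0,"grip":-0.3},{"tx":0,"ty":0,"tz":0,"wx":0,"wy":0,"wz":0,"grip":-0.3}]'
python3 go.py 489 -15.5 180
```

```text
clock: 6.18
tcp_pos: [0.5814, -0.327, 0.0541]
eef_rot: [[-0.032, 0.999, 0.002], [0.999, 0.032, -0.002], [-0.002, 0.002, -1.0]]
force: [0.0, 0.4, -1.4]
gripper_width: 0.364
grasp_force: 30.0
clock: 7.02
tcp_pos: [0.5829, -0.3287, 0.1838]
eef_rot: [[-0.031, 0.999, 0.008], [0.999, 0.031, -0.006], [-0.007, 0.008, -1.0]]
force: [0.2, -0.2, 0.2]
gripper_width: 0.65
grasp_force: 0.0
t 7.0167 tcp [ 582.9 -328.7  183.8] yang 1.8 tilt [ 0.008 -0.006] w 0.65 gf 0.0 j [-0.68  0.49  1.28  0.    1.36 -0.71]
shares tx,ty,tz [ 0.6321 -0.1679  0.0021]
```

```bash

python3 -m pendant '[{"tx":0.03,"ty":-0.008,"tz":0,"wx":0,"wy":0,"wz":0,"grip":-0.3},{"tx":0.06,"ty":-0.016,"tz":0,"wx":0,"wy":0,"wz":0,"grip":-0.3},{"tx":0.06,"ty":-0.016,"tz":0,"wx":0,"wy":0,"wz":0,"grip":-0.3},{"tx":0.06,"ty":-0.016,"tz":0,"wx":0,"wy":0,"wz":0,"grip":-0.3},{"tx":0.06,"ty":-0.016,"tz":0,"wx":0,"wy":0,"wz":0,"grip":-0.3},{"tx":0.06,"ty":-0.016,"tz":0,"wx":0,"wy":0,"wz":0,"grip":-0.3},{"tx":0.06,"ty":-0.016,"tz":0,"wx":0,"wy":0,"wz":0,"grip":-0.3},{"tx":0.06,"ty":-0.016,"tz":0,"wx":0,"wy":0,"wz":0,"grip":-0.3},{"tx":0.06,"ty":-0.016,"tz":0,"wx":0,"wy":0,"wz":0,"grip":-0.3},{"tx":0.06,"ty":-0.016,"tz":0,"wx":0,"wy":0,"wz":0,"grip":-0.3},{"tx":0.04,"ty":-0.011,"tz":0,"wx":0,"wy":0,"wz":0,"grip":-0.3},{"tx":0.02,"ty":-0.005,"tz":0,"wx":0,"wy":0,"wz":0,"grip":-0.3},{"tx":0,"ty":0,"tz":0,"wx":0,"wy":0,"wz":0,"grip":-0.3},{"tx":0,"ty":0,"tz":0,"wx":0,"wy":0,"wz":0,"grip":-0.3},{"tx":0,"ty":0,"tz":0,"wx":0,"wy":0,"wz":0,"grip":-0.3}]'
python3 go.py 489 -15.5 53
```

```text
clock: 8.27
tcp_pos: [0.4872, -0.0157, 0.1775]
eef_rot: [[-0.031, 1.0, 0.0], [1.0, 0.031, -0.001], [-0.001, 0.0, -1.0]]
force: [0.1, -0.7, 0.3]
gripper_width: 0.652
grasp_force: 0.0
t 8.2667 tcp [487.2 -15.7 177.5] yang 1.77 tilt [ 0.    -0.001] w 0.652 gf 0.0 j [-0.26  0.18  1.74 -0.    1.22 -0.29]
shares tx,ty,tz [0.0005 0.0035 0.249 ]
```

```bash

python3 -m pendant '[{"tx":0,"ty":0.003,"tz":0.04,"wx":0,"wy":0,"wz":0,"grip":-0.3},{"tx":0,"ty":0,"tz":0.05,"wx":0,"wy":0,"wz":0,"grip":-0.3},{"tx":0,"ty":0,"tz":0.05,"wx":0,"wy":0,"wz":0,"grip":-0.3},{"tx":0,"ty":0,"tz":0.05,"wx":0,"wy":0,"wz":0,"grip":-0.3},{"tx":0,"ty":0,"tz":0.04,"wx":0,"wy":0,"wz":0,"grip":-0.3},{"tx":0,"ty":0,"tz":0.019,"wx":0,"wy":0,"wz":0,"grip":-0.3},{"tx":0,"ty":0,"tz":0,"wx":0,"wy":0,"wz":0,"grip":-0.3},{"tx":0,"ty":0,"tz":0,"wx":0,"wy":0,"wz":0,"grip":-0.3},{"tx":0,"ty":0,"tz":0,"wx":0,"wy":0,"wz":0,"grip":0.2},{"tx":0,"ty":0,"tz":0,"wx":0,"wy":0,"wz":0,"grip":0.5},{"tx":0,"ty":0,"tz":0,"wx":0,"wy":0,"wz":0,"grip":0.8},{"tx":0,"ty":0,"tz":0,"wx":0,"wy":0,"wz":0,"grip":1},{"tx":0,"ty":0,"tz":0,"wx":0,"wy":0,"wz":0,"grip":1},{"tx":0,"ty":0,"tz":0,"wx":0,"wy":0,"wz":0,"grip":1},{"tx":0,"ty":0,"tz":0,"wx":0,"wy":0,"wz":0,"grip":1},{"tx":0,"ty":0,"tz":0,"wx":0,"wy":0,"wz":0,"grip":1}]'
python3 go.py 495 -333 170
```

```text
clock: 9.6
tcp_pos: [0.4881, -0.0146, 0.0532]
eef_rot: [[-0.032, 1.0, 0.0], [1.0, 0.032, 0.0], [0.0, 0.0, -1.0]]
force: [0.3, -0.6, 1.1]
gripper_width: 0.195
grasp_force: 30.0
t 9.6 tcp [488.1 -14.6  53.2] yang 1.81 tilt [0. 0.] w 0.195 gf 29.998407661914825 j [-0.26  0.33  1.89  0.    0.92 -0.29]
shares tx,ty,tz [-0.637  -0.0063 -0.2336]
```

```bash

python3 -m pendant '[{"tx":0,"ty":0,"tz":-0.02,"wx":0,"wy":0,"wz":0,"grip":1},{"tx":0,"ty":0,"tz":-0.04,"wx":0,"wy":0,"wz":0,"grip":1},{"tx":0,"ty":0,"tz":-0.06,"wx":0,"wy":0,"wz":0,"grip":1},{"tx":0,"ty":0,"tz":-0.06,"wx":0,"wy":0,"wz":0,"grip":1},{"tx":0,"ty":0,"tz":-0.04,"wx":0,"wy":0,"wz":0,"grip":1},{"tx":-0.02,"ty":0,"tz":-0.02,"wx":0,"wy":0,"wz":0,"grip":1},{"tx":-0.05,"ty":0,"tz":0,"wx":0,"wy":0,"wz":0,"grip":1},{"tx":-0.06,"ty":0,"tz":0,"wx":0,"wy":0,"wz":0,"grip":1},{"tx":-0.06,"ty":0,"tz":0,"wx":0,"wy":0,"wz":0,"grip":1},{"tx":-0.06,"ty":0,"tz":0,"wx":0,"wy":0,"wz":0,"grip":1},{"tx":-0.06,"ty":0,"tz":0,"wx":0,"wy":0,"wz":0,"grip":1},{"tx":-0.06,"ty":0,"tz":0,"wx":0,"wy":0,"wz":0,"grip":1},{"tx":-0.06,"ty":0,"tz":0,"wx":0,"wy":0,"wz":0,"grip":1},{"tx":-0.06,"ty":0,"tz":0,"wx":0,"wy":0,"wz":0,"grip":1},{"tx":-0.06,"ty":-0.002,"tz":0,"wx":0,"wy":0,"wz":0,"grip":1},{"tx":-0.05,"ty":-0.002,"tz":0,"wx":0,"wy":0,"wz":0,"grip":1},{"tx":-0.037,"ty":-0.002,"tz":0,"wx":0,"wy":0,"wz":0,"grip":1},{"tx":0,"ty":0,"tz":0,"wx":0,"wy":0,"wz":0,"grip":1},{"tx":0,"ty":0,"tz":0,"wx":0,"wy":0,"wz":0,"grip":1},{"tx":0,"ty":0,"tz":0,"wx":0,"wy":0,"wz":0,"grip":1}]'
python3 go.py 495 -333 51.5
```

```text
clock: 11.27
tcp_pos: [0.4945, -0.3324, 0.1724]
eef_rot: [[-0.031, 1.0, -0.001], [1.0, 0.031, 0.002], [0.002, -0.001, -1.0]]
force: [0.2, -0.2, -1.4]
gripper_width: 0.19
grasp_force: 30.0
t 11.2667 tcp [ 494.5 -332.4  172.4] yang 1.79 tilt [-0.001  0.002] w 0.19 gf 29.99849796295166 j [-0.78  0.37  1.49  0.    1.28 -0.81]
shares tx,ty,tz [-0.0018  0.0013  0.2419]
```

```bash

python3 -m pendant '[{"tx":0,"ty":0,"tz":0.04,"wx":0,"wy":0,"wz":0,"grip":1},{"tx":0,"ty":0,"tz":0.05,"wx":0,"wy":0,"wz":0,"grip":1},{"tx":0,"ty":0,"tz":0.05,"wx":0,"wy":0,"wz":0,"grip":1},{"tx":0,"ty":0,"tz":0.05,"wx":0,"wy":0,"wz":0,"grip":1},{"tx":0,"ty":0,"tz":0.03,"wx":0,"wy":0,"wz":0,"grip":1},{"tx":0,"ty":0,"tz":0.015,"wx":0,"wy":0,"wz":0,"grip":1},{"tx":0,"ty":0,"tz":0.007,"wx":0,"wy":0,"wz":0,"grip":1},{"tx":0,"ty":0,"tz":0,"wx":0,"wy":0,"wz":0,"grip":1},{"tx":0,"ty":0,"tz":0,"wx":0,"wy":0,"wz":0,"grip":1},{"tx":0,"ty":0,"tz":0,"wx":0,"wy":0,"wz":0,"grip":1}]'
python3 -m pendant '[{"tx":0,"ty":0,"tz":0,"wx":0,"wy":0,"wz":0,"grip":0.3},{"tx":0,"ty":0,"tz":0,"wx":0,"wy":0,"wz":0,"grip":0},{"tx":0,"ty":0,"tz":0,"wx":0,"wy":0,"wz":0,"grip":-0.3},{"tx":0,"ty":0,"tz":0,"wx":0,"wy":0,"wz":0,"grip":-0.3},{"tx":0,"ty":0,"tz":-0.03,"wx":0,"wy":0,"wz":0,"grip":-0.3},{"tx":0,"ty":0,"tz":-0.06,"wx":0,"wy":0,"wz":0,"grip":-0.3},{"tx":0,"ty":0,"tz":-0.06,"wx":0,"wy":0,"wz":0,"grip":-0.3},{"tx":0,"ty":0,"tz":-0.06,"wx":0,"wy":0,"wz":0,"grip":-0.3},{"tx":0,"ty":0,"tz":-0.04,"wx":0,"wy":0,"wz":0,"grip":-0.3},{"tx":0,"ty":0,"tz":0,"wx":0,"wy":0,"wz":0,"grip":-0.3},{"tx":0,"ty":0,"tz":0,"wx":0,"wy":0,"wz":0,"grip":-0.3}]'
python3 go.py 485 48.5 180
```

```text
clock: 12.1
tcp_pos: [0.496, -0.3335, 0.0534]
eef_rot: [[-0.032, 0.999, 0.002], [0.999, 0.032, -0.002], [-0.002, 0.002, -1.0]]
force: [-0.2, -0.6, -1.2]
gripper_width: 0.195
grasp_force: 30.0
clock: 13.02
tcp_pos: [0.4957, -0.3337, 0.1786]
eef_rot: [[-0.031, 1.0, 0.002], [1.0, 0.031, -0.002], [-0.002, 0.002, -1.0]]
force: [-1.1, -0.5, -1.0]
gripper_width: 0.648
grasp_force: 0.0
t 13.0167 tcp [ 495.7 -333.7  178.6] yang 1.8 tilt [ 0.002 -0.002] w 0.648 gf 0.0 j [-0.78  0.37  1.48 -0.    1.29 -0.81]
shares tx,ty,tz [ 0.7646  0.0026 -0.0047]
```

```bash

python3 -m pendant '[{"tx":0.03,"ty":0,"tz":0,"wx":0,"wy":0,"wz":0,"grip":-0.3},{"tx":0.06,"ty":0,"tz":0,"wx":0,"wy":0,"wz":0,"grip":-0.3},{"tx":0.06,"ty":0,"tz":0,"wx":0,"wy":0,"wz":0,"grip":-0.3},{"tx":0.06,"ty":0,"tz":0,"wx":0,"wy":0,"wz":0,"grip":-0.3},{"tx":0.06,"ty":0,"tz":0,"wx":0,"wy":0,"wz":0,"grip":-0.3},{"tx":0.06,"ty":0,"tz":0,"wx":0,"wy":0,"wz":0,"grip":-0.3},{"tx":0.06,"ty":0,"tz":0,"wx":0,"wy":0,"wz":0,"grip":-0.3},{"tx":0.06,"ty":0,"tz":0,"wx":0,"wy":0,"wz":0,"grip":-0.3},{"tx":0.06,"ty":0,"tz":0,"wx":0,"wy":0,"wz":0,"grip":-0.3},{"tx":0.06,"ty":0,"tz":0,"wx":0,"wy":0,"wz":0,"grip":-0.3},{"tx":0.06,"ty":0,"tz":0,"wx":0,"wy":0,"wz":0,"grip":-0.3},{"tx":0.06,"ty":0,"tz":0,"wx":0,"wy":0,"wz":0,"grip":-0.3},{"tx":0.05,"ty":0.002,"tz":0,"wx":0,"wy":0,"wz":0,"grip":-0.3},{"tx":0.024,"ty":0,"tz":0,"wx":0,"wy":0,"wz":0,"grip":-0.3},{"tx":0,"ty":0,"tz":0,"wx":0,"wy":0,"wz":0,"grip":-0.3},{"tx":0,"ty":0,"tz":0,"wx":0,"wy":0,"wz":0,"grip":-0.3},{"tx":0,"ty":0,"tz":0,"wx":0,"wy":0,"wz":0,"grip":-0.3}]'
python3 go.py 485 48.5 53
```

```text
clock: 14.43
tcp_pos: [0.4839, 0.048, 0.1766]
eef_rot: [[-0.031, 1.0, -0.001], [1.0, 0.031, -0.0], [-0.0, -0.001, -1.0]]
force: [0.9, 0.9, 0.5]
gripper_width: 0.646
grasp_force: 0.0
t 14.4333 tcp [483.9  48.  176.6] yang 1.8 tilt [-0.001 -0.   ] w 0.646 gf 0.0 j [-0.13  0.18  1.75 -0.    1.22 -0.16]
shares tx,ty,tz [0.0011 0.0026 0.2472]
```

```bash

python3 -m pendant '[{"tx":0.001,"ty":0.002,"tz":0.04,"wx":0,"wy":0,"wz":0,"grip":-0.3},{"tx":0,"ty":0,"tz":0.05,"wx":0,"wy":0,"wz":0,"grip":-0.3},{"tx":0,"ty":0,"tz":0.05,"wx":0,"wy":0,"wz":0,"grip":-0.3},{"tx":0,"ty":0,"tz":0.05,"wx":0,"wy":0,"wz":0,"grip":-0.3},{"tx":0,"ty":0,"tz":0.04,"wx":0,"wy":0,"wz":0,"grip":-0.3},{"tx":0,"ty":0,"tz":0.017,"wx":0,"wy":0,"wz":0,"grip":-0.3},{"tx":0,"ty":0,"tz":0,"wx":0,"wy":0,"wz":0,"grip":-0.3},{"tx":0,"ty":0,"tz":0,"wx":0,"wy":0,"wz":0,"grip":-0.3},{"tx":0,"ty":0,"tz":0,"wx":0,"wy":0,"wz":0,"grip":0.2},{"tx":0,"ty":0,"tz":0,"wx":0,"wy":0,"wz":0,"grip":0.4},{"tx":0,"ty":0,"tz":0,"wx":0,"wy":0,"wz":0,"grip":0.7},{"tx":0,"ty":0,"tz":0,"wx":0,"wy":0,"wz":0,"grip":1},{"tx":0,"ty":0,"tz":0,"wx":0,"wy":0,"wz":0,"grip":1},{"tx":0,"ty":0,"tz":0,"wx":0,"wy":0,"wz":0,"grip":1},{"tx":0,"ty":0,"tz":0,"wx":0,"wy":0,"wz":0,"grip":1},{"tx":0,"ty":0,"tz":0,"wx":0,"wy":0,"wz":0,"grip":1}]'
python3 go.py 410 -341 170
```

```text
clock: 15.77
tcp_pos: [0.4856, 0.0494, 0.0541]
eef_rot: [[-0.032, 0.999, 0.001], [0.999, 0.032, -0.0], [-0.0, 0.001, -1.0]]
force: [0.2, 0.5, 4.1]
gripper_width: 0.302
grasp_force: 30.0
t 15.7667 tcp [485.6  49.4  54.1] yang 1.81 tilt [ 0.001 -0.   ] w 0.302 gf 29.994498789310455 j [-0.13  0.33  1.89  0.    0.92 -0.16]
shares tx,ty,tz [-0.7756 -0.1756 -0.232 ]
```

```bash

python3 -m pendant '[{"tx":0,"ty":0,"tz":-0.02,"wx":0,"wy":0,"wz":0,"grip":1},{"tx":0,"ty":0,"tz":-0.04,"wx":0,"wy":0,"wz":0,"grip":1},{"tx":0,"ty":0,"tz":-0.06,"wx":0,"wy":0,"wz":0,"grip":1},{"tx":0,"ty":0,"tz":-0.06,"wx":0,"wy":0,"wz":0,"grip":1},{"tx":0,"ty":0,"tz":-0.04,"wx":0,"wy":0,"wz":0,"grip":1},{"tx":-0.02,"ty":-0.005,"tz":-0.02,"wx":0,"wy":0,"wz":0,"grip":1},{"tx":-0.05,"ty":-0.011,"tz":0,"wx":0,"wy":0,"wz":0,"grip":1},{"tx":-0.06,"ty":-0.0136,"tz":0,"wx":0,"wy":0,"wz":0,"grip":1},{"tx":-0.06,"ty":-0.0136,"tz":0,"wx":0,"wy":0,"wz":0,"grip":1},{"tx":-0.06,"ty":-0.0136,"tz":0,"wx":0,"wy":0,"wz":0,"grip":1},{"tx":-0.06,"ty":-0.0136,"tz":0,"wx":0,"wy":0,"wz":0,"grip":1},{"tx":-0.06,"ty":-0.0136,"tz":0,"wx":0,"wy":0,"wz":0,"grip":1},{"tx":-0.06,"ty":-0.0136,"tz":0,"wx":0,"wy":0,"wz":0,"grip":1},{"tx":-0.06,"ty":-0.0136,"tz":0,"wx":0,"wy":0,"wz":0,"grip":1},{"tx":-0.06,"ty":-0.0136,"tz":0,"wx":0,"wy":0,"wz":0,"grip":1},{"tx":-0.06,"ty":-0.0136,"tz":0,"wx":0,"wy":0,"wz":0,"grip":1},{"tx":-0.06,"ty":-0.0136,"tz":0,"wx":0,"wy":0,"wz":0,"grip":1},{"tx":-0.06,"ty":-0.0136,"tz":0,"wx":0,"wy":0,"wz":0,"grip":1},{"tx":-0.03,"ty":-0.007,"tz":0,"wx":0,"wy":0,"wz":0,"grip":1},{"tx":-0.016,"ty":-0.003,"tz":0,"wx":0,"wy":0,"wz":0,"grip":1}]'
python3 -m pendant '[{"tx":0,"ty":0,"tz":0,"wx":0,"wy":0,"wz":0,"grip":1},{"tx":0,"ty":0,"tz":0,"wx":0,"wy":0,"wz":0,"grip":1},{"tx":0,"ty":0,"tz":0,"wx":0,"wy":0,"wz":0,"grip":1}]'
python3 go.py 410 -341 52
```

```text
clock: 17.43
tcp_pos: [0.4078, -0.3432, 0.1725]
eef_rot: [[-0.029, 1.0, -0.002], [1.0, 0.029, 0.001], [0.001, -0.002, -1.0]]
force: [0.5, -0.2, -4.7]
gripper_width: 0.299
grasp_force: 30.0
clock: 17.68
tcp_pos: [0.4096, -0.3395, 0.1733]
eef_rot: [[-0.033, 0.999, -0.001], [0.999, 0.033, 0.002], [0.002, -0.001, -1.0]]
force: [0.0, 0.2, -5.0]
gripper_width: 0.295
grasp_force: 30.0
t 17.6833 tcp [ 409.6 -339.5  173.3] yang 1.87 tilt [-0.001  0.002] w 0.295 gf 29.987497329711914 j [-0.9   0.26  1.64  0.    1.24 -0.94]
shares tx,ty,tz [-0.0035  0.0009  0.2426]
```

```bash

python3 -m pendant '[{"tx":-0.003,"ty":0,"tz":0.04,"wx":0,"wy":0,"wz":0,"grip":1},{"tx":0,"ty":0,"tz":0.05,"wx":0,"wy":0,"wz":0,"grip":1},{"tx":0,"ty":0,"tz":0.05,"wx":0,"wy":0,"wz":0,"grip":1},{"tx":0,"ty":0,"tz":0.05,"wx":0,"wy":0,"wz":0,"grip":1},{"tx":0,"ty":0,"tz":0.03,"wx":0,"wy":0,"wz":0,"grip":1},{"tx":0,"ty":0,"tz":0.015,"wx":0,"wy":0,"wz":0,"grip":1},{"tx":0,"ty":0,"tz":0.007,"wx":0,"wy":0,"wz":0,"grip":1},{"tx":0,"ty":0,"tz":0,"wx":0,"wy":0,"wz":0,"grip":1},{"tx":0,"ty":0,"tz":0,"wx":0,"wy":0,"wz":0,"grip":1},{"tx":0,"ty":0,"tz":0,"wx":0,"wy":0,"wz":0,"grip":1}]'
python3 -m pendant '[{"tx":0,"ty":0,"tz":0,"wx":0,"wy":0,"wz":0,"grip":0.3},{"tx":0,"ty":0,"tz":0,"wx":0,"wy":0,"wz":0,"grip":0},{"tx":0,"ty":0,"tz":0,"wx":0,"wy":0,"wz":0,"grip":-0.3},{"tx":0,"ty":0,"tz":0,"wx":0,"wy":0,"wz":0,"grip":-0.3},{"tx":0,"ty":0,"tz":-0.03,"wx":0,"wy":0,"wz":0,"grip":-0.3},{"tx":0,"ty":0,"tz":-0.06,"wx":0,"wy":0,"wz":0,"grip":-0.3},{"tx":0,"ty":0,"tz":-0.06,"wx":0,"wy":0,"wz":0,"grip":-0.3},{"tx":0,"ty":0,"tz":-0.06,"wx":0,"wy":0,"wz":0,"grip":-0.3},{"tx":0,"ty":0,"tz":-0.04,"wx":0,"wy":0,"wz":0,"grip":-0.3},{"tx":0,"ty":0,"tz":0,"wx":0,"wy":0,"wz":0,"grip":-0.3},{"tx":0,"ty":0,"tz":0,"wx":0,"wy":0,"wz":0,"grip":-0.3}]'
python3 - <<'E'
from h import *
cv2.imwrite("pics/s1.png",cv2.resize(imaging.camera("scene")[90:230,200:400,::-1],None,fx=4,fy=4,interpolation=cv2.INTER_CUBIC))
cv2.imwrite("pics/t1.png",cv2.resize(imaging.camera("top")[130:260,310:530,::-1],None,fx=3.6,fy=3.6,interpolation=cv2.INTER_CUBIC))
E
python3 go.py 538 -17 180
```

```text
clock: 18.52
tcp_pos: [0.4105, -0.3433, 0.0538]
eef_rot: [[-0.032, 0.999, 0.002], [0.999, 0.032, -0.002], [-0.002, 0.002, -1.0]]
force: [-1.1, 1.0, -4.5]
gripper_width: 0.296
grasp_force: 30.0
clock: 19.43
tcp_pos: [0.4102, -0.3435, 0.179]
eef_rot: [[-0.031, 1.0, 0.002], [1.0, 0.031, -0.003], [-0.003, 0.002, -1.0]]
force: [0.0, -0.8, -0.9]
gripper_width: 0.649
grasp_force: 0.0
t 19.5333 tcp [ 409.1 -342.2  176.7] yang 1.8 tilt [-0.001  0.001] w 0.65 gf 0.0 j [-0.91  0.26  1.64 -0.    1.24 -0.94]
shares tx,ty,tz [ 0.6421  0.278  -0.0061]
```

View pics/s1.png

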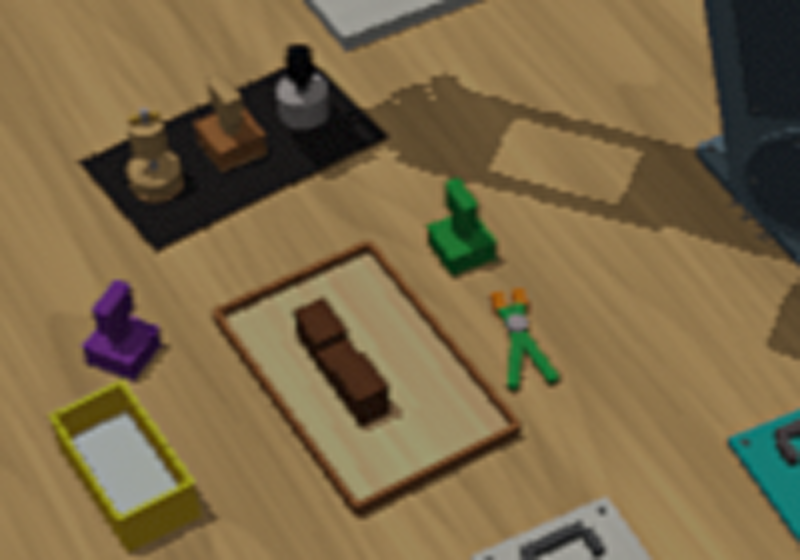

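View pics/t1.png

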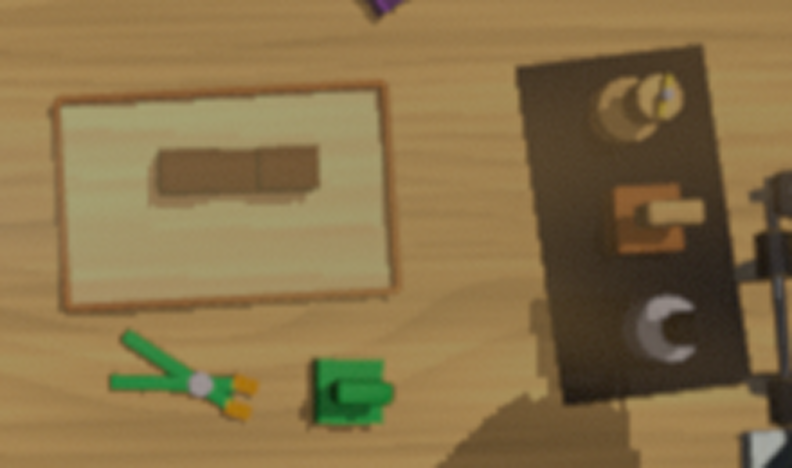

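Spool (crop 640,105), sander (660,215) and weight (665,330) stand upright on the mat. The neck block is untouched, at crop (158–318, 145–195). Next is the neck block.

```bash

python3 -m pendant '[{"tx":0.03,"ty":0.013,"tz":0,"wx":0,"wy":0,"wz":0,"grip":-0.3},{"tx":0.06,"ty":0.0262,"tz":0,"wx":0,"wy":0,"wz":0,"grip":-0.3},{"tx":0.06,"ty":0.0262,"tz":0,"wx":0,"wy":0,"wz":0,"grip":-0.3},{"tx":0.06,"ty":0.0262,"tz":0,"wx":0,"wy":0,"wz":0,"grip":-0.3},{"tx":0.06,"ty":0.0262,"tz":0,"wx":0,"wy":0,"wz":0,"grip":-0.3},{"tx":0.06,"ty":0.0262,"tz":0,"wx":0,"wy":0,"wz":0,"grip":-0.3},{"tx":0.06,"ty":0.0262,"tz":0,"wx":0,"wy":0,"wz":0,"grip":-0.3},{"tx":0.06,"ty":0.0262,"tz":0,"wx":0,"wy":0,"wz":0,"grip":-0.3},{"tx":0.06,"ty":0.0262,"tz":0,"wx":0,"wy":0,"wz":0,"grip":-0.3},{"tx":0.06,"ty":0.0262,"tz":0,"wx":0,"wy":0,"wz":0,"grip":-0.3},{"tx":0.06,"ty":0.0262,"tz":0,"wx":0,"wy":0,"wz":0,"grip":-0.3},{"tx":0.006,"ty":0.003,"tz":0,"wx":0,"wy":0,"wz":0,"grip":-0.3},{"tx":0,"ty":0,"tz":0,"wx":0,"wy":0,"wz":0,"grip":-0.3},{"tx":0,"ty":0,"tz":0,"wx":0,"wy":0,"wz":0,"grip":-0.3},{"tx":0,"ty":0,"tz":0,"wx":0,"wy":0,"wz":0,"grip":-0.3}]'
python3 go.py 538 -20 11
python3 - <<'E'
from h import *
A=lambda x,y:((x+.5)/3.6-.5+310,(y+.5)/3.6-.5+130)
n=[onz("top",*A(*p),.046) for p in[(158,150),(318,146),(318,189),(160,195)]]
print(np.round(np.array(n)*1000,1),np.mean(n,0))
# scene: top-face corners in crop s1 (x4 from 200,90)
B=lambda x,y:((x+.5)/4-.5+200,(y+.5)/4-.5+90)
n=[onz("scene",*B(*p),.046) for p in[(295,312),(325,300),(387,377),(354,394)]]
print(np.round(np.array(n)*1000,1),np.mean(n,0))
E
```

```text
clock: 20.78
tcp_pos: [0.5378, -0.0216, 0.1768]
eef_rot: [[-0.031, 1.0, -0.002], [1.0, 0.031, -0.0], [-0.0, -0.002, -1.0]]
force: [0.2, -0.3, -0.6]
gripper_width: 0.649
grasp_force: 0.0
t 20.7833 tcp [537.8 -21.6 176.8] yang 1.75 tilt [-0.002 -0.   ] w 0.649 gf 0.0 j [-0.25  0.27  1.62 -0.    1.25 -0.28]
shares tx,ty,tz [0.0032 0.0011 0.3316]
[[555.   40.   46. ]
 [555.2 -81.5  46. ]
 [522.5 -80.3  46. ]
 [520.7  39.5  46. ]] [ 0.53835174 -0.02056528  0.046     ]
[[557.3 -76.   46. ]
 [527.7 -75.1  46. ]
 [523.1  30.5  46. ]
 [556.6  32.7  46. ]] [ 0.54118322 -0.02197968  0.046     ]
```

```bash

python3 -m pendant '[{"tx":0.002,"ty":0.002,"tz":0.04,"wx":0,"wy":0,"wz":0,"grip":-0.3},{"tx":0,"ty":0,"tz":0.05,"wx":0,"wy":0,"wz":0,"grip":-0.3},{"tx":0,"ty":0,"tz":0.05,"wx":0,"wy":0,"wz":0,"grip":-0.3},{"tx":0,"ty":0,"tz":0.05,"wx":0,"wy":0,"wz":0,"grip":-0.3},{"tx":0,"ty":0,"tz":0.05,"wx":0,"wy":0,"wz":0,"grip":-0.3},{"tx":0,"ty":0,"tz":0.04,"wx":0,"wy":0,"wz":0,"grip":-0.3},{"tx":0,"ty":0,"tz":0.03,"wx":0,"wy":0,"wz":0,"grip":-0.3},{"tx":0,"ty":0,"tz":0.02,"wx":0,"wy":0,"wz":0,"grip":-0.3},{"tx":0,"ty":0,"tz":0,"wx":0,"wy":0,"wz":0,"grip":-0.3},{"tx":0,"ty":0,"tz":0,"wx":0,"wy":0,"wz":0,"grip":-0.3},{"tx":0,"ty":0,"tz":0,"wx":0,"wy":0,"wz":0,"grip":0.1},{"tx":0,"ty":0,"tz":0,"wx":0,"wy":0,"wz":0,"grip":0.3},{"tx":0,"ty":0,"tz":0,"wx":0,"wy":0,"wz":0,"grip":0.6},{"tx":0,"ty":0,"tz":0,"wx":0,"wy":0,"wz":0,"grip":1},{"tx":0,"ty":0,"tz":0,"wx":0,"wy":0,"wz":0,"grip":1},{"tx":0,"ty":0,"tz":0,"wx":0,"wy":0,"wz":0,"grip":1},{"tx":0,"ty":0,"tz":0,"wx":0,"wy":0,"wz":0,"grip":1}]'
python3 go.py 480.6 302.1 100
```

```text
clock: 22.2
tcp_pos: [0.5399, -0.0195, 0.0132]
eef_rot: [[-0.032, 0.999, 0.001], [1.0, 0.032, -0.0], [-0.0, 0.001, -1.0]]
force: [-1.7, 1.3, 5.1]
gripper_width: 0.343
grasp_force: 29.8
t 22.2 tcp [539.9 -19.5  13.2] yang 1.81 tilt [ 0.001 -0.   ] w 0.343 gf 29.82809543609619 j [-0.24  0.47  1.8   0.    0.87 -0.27]
shares tx,ty,tz [ 0.6466 -0.098  -0.1738]
```

```bash

python3 -m pendant '[{"tx":0,"ty":0,"tz":-0.03,"wx":0,"wy":0,"wz":0,"grip":1},{"tx":0,"ty":0,"tz":-0.06,"wx":0,"wy":0,"wz":0,"grip":1},{"tx":0,"ty":0,"tz":-0.06,"wx":0,"wy":0,"wz":0,"grip":1},{"tx":0.02,"ty":-0.003,"tz":-0.03,"wx":0,"wy":0,"wz":0,"grip":1},{"tx":0.05,"ty":-0.008,"tz":0,"wx":0,"wy":0,"wz":0,"grip":1},{"tx":0.06,"ty":-0.009,"tz":0,"wx":0,"wy":0,"wz":0,"grip":1},{"tx":0.06,"ty":-0.009,"tz":0,"wx":0,"wy":0,"wz":0,"grip":1},{"tx":0.06,"ty":-0.009,"tz":0,"wx":0,"wy":0,"wz":0,"grip":1},{"tx":0.06,"ty":-0.009,"tz":0,"wx":0,"wy":0,"wz":0,"grip":1},{"tx":0.06,"ty":-0.009,"tz":0,"wx":0,"wy":0,"wz":0,"grip":1},{"tx":0.06,"ty":-0.009,"tz":0,"wx":0,"wy":0,"wz":0,"grip":1},{"tx":0.06,"ty":-0.009,"tz":0,"wx":0,"wy":0,"wz":0,"grip":1},{"tx":0.06,"ty":-0.009,"tz":0,"wx":0,"wy":0,"wz":0,"grip":1},{"tx":0.05,"ty":-0.008,"tz":0,"wx":0,"wy":0,"wz":0,"grip":1},{"tx":0.03,"ty":-0.005,"tz":0,"wx":0,"wy":0,"wz":0,"grip":1},{"tx":0.017,"ty":-0.003,"tz":0,"wx":0,"wy":0,"wz":0.013,"grip":1},{"tx":0,"ty":0,"tz":0,"wx":0,"wy":0,"wz":0.012,"grip":1},{"tx":0,"ty":0,"tz":0,"wx":0,"wy":0,"wz":0,"grip":1},{"tx":0,"ty":0,"tz":0,"wx":0,"wy":0,"wz":0,"grip":1},{"tx":0,"ty":0,"tz":0,"wx":0,"wy":0,"wz":0,"grip":1}]'
python3 go.py 480.6 303 17
python3 - <<'E'
from h import *
b=cv2.imread("pics/scene0.png");h=cv2.cvtColor(b,cv2.COLOR_BGR2HSV)
m=((h[...,1]<50)&(h[...,2]>130)).astype(np.uint8); k=np.zeros_like(m);k[205:285,310:390]=m[205:285,310:390]
q=max(cv2.findContours(k,0,cv2.CHAIN_APPROX_NONE)[0],key=cv2.contourArea)[:,0]
print(cv2.minAreaRect(np.array([onz("scene",u,v,.010)[:2]*1000 for u,v in q],np.float32)))
E
```

```text
clock: 23.87
tcp_pos: [0.4797, 0.3019, 0.1024]
eef_rot: [[0.046, 0.999, -0.001], [0.999, -0.046, -0.0], [-0.0, -0.001, -1.0]]
force: [0.1, 0.1, -1.4]
gripper_width: 0.344
grasp_force: 29.8
t 23.8667 tcp [479.7 301.9 102.4] yang -2.65 tilt [-0.001 -0.   ] w 0.344 gf 29.813854694366455 j [ 0.37  0.39  1.65 -0.    1.1   0.41]
shares tx,ty,tz [0.0023 0.0018 0.1708]
((482.2855529785156, 303.9443054199219), (189.8912811279297, 129.7177276611328), 87.35255432128906)
```

```bash

python3 -m pendant '[{"tx":0.004,"ty":0.003,"tz":0.04,"wx":0,"wy":0,"wz":0,"grip":1},{"tx":0,"ty":0,"tz":0.05,"wx":0,"wy":0,"wz":0,"grip":1},{"tx":0,"ty":0,"tz":0.04,"wx":0,"wy":0,"wz":0,"grip":1},{"tx":0,"ty":0,"tz":0.02,"wx":0,"wy":0,"wz":0,"grip":1},{"tx":0,"ty":0,"tz":0.012,"wx":0,"wy":0,"wz":0,"grip":1},{"tx":0,"ty":0,"tz":0.009,"wx":0,"wy":0,"wz":0,"grip":1},{"tx":0,"ty":0,"tz":0,"wx":0,"wy":0,"wz":0,"grip":1},{"tx":0,"ty":0,"tz":0,"wx":0,"wy":0,"wz":0,"grip":1},{"tx":0,"ty":0,"tz":0,"wx":0,"wy":0,"wz":0,"grip":1}]'
python3 -m pendant '[{"tx":0,"ty":0,"tz":0,"wx":0,"wy":0,"wz":0,"grip":0.2},{"tx":0,"ty":0,"tz":0,"wx":0,"wy":0,"wz":0,"grip":0},{"tx":0,"ty":0,"tz":0,"wx":0,"wy":0,"wz":0,"grip":-0.3},{"tx":0,"ty":0,"tz":0,"wx":0,"wy":0,"wz":0,"grip":-0.3},{"tx":0,"ty":0,"tz":-0.03,"wx":0,"wy":0,"wz":0,"grip":-0.3},{"tx":0,"ty":0,"tz":-0.06,"wx":0,"wy":0,"wz":0,"grip":-0.3},{"tx":0,"ty":0,"tz":-0.07,"wx":0,"wy":0,"wz":0,"grip":-0.3},{"tx":0,"ty":0,"tz":-0.07,"wx":0,"wy":0,"wz":0,"grip":-0.3},{"tx":0,"ty":0,"tz":-0.06,"wx":0,"wy":0,"wz":0,"grip":-0.3},{"tx":0,"ty":0,"tz":-0.03,"wx":0,"wy":0,"wz":-0.013,"grip":-0.3},{"tx":0,"ty":0,"tz":0,"wx":0,"wy":0,"wz":-0.012,"grip":-0.3},{"tx":0,"ty":0,"tz":0,"wx":0,"wy":0,"wz":0,"grip":-0.3},{"tx":0,"ty":0,"tz":0,"wx":0,"wy":0,"wz":0,"grip":-0.3}]'
python3 - <<'E'
from h import *
cv2.imwrite("pics/s2.png",cv2.resize(imaging.camera("scene")[190:290,290:420,::-1],None,fx=5,fy=5,interpolation=cv2.INTER_CUBIC))
E
python3 go.py 410.5 -343.3 180
```

```text
clock: 24.62
tcp_pos: [0.4823, 0.3045, 0.0181]
eef_rot: [[0.047, 0.999, 0.002], [0.999, -0.047, 0.001], [0.001, 0.002, -1.0]]
force: [0.1, -0.1, -1.0]
gripper_width: 0.343
grasp_force: 29.9
clock: 25.7
tcp_pos: [0.4812, 0.3041, 0.1771]
eef_rot: [[-0.03, 1.0, -0.0], [1.0, 0.03, -0.0], [-0.0, -0.0, -1.0]]
force: [0.5, -0.2, -0.7]
gripper_width: 0.65
grasp_force: 0.0
t 25.75 tcp [480.9 304.  176.5] yang 1.74 tilt [-0.001 -0.   ] w 0.652 gf 0.0 j [ 0.37  0.32  1.55 -0.    1.27  0.34]
shares tx,ty,tz [-1.2897 -0.1801 -0.0062]
```

View pics/s2.png

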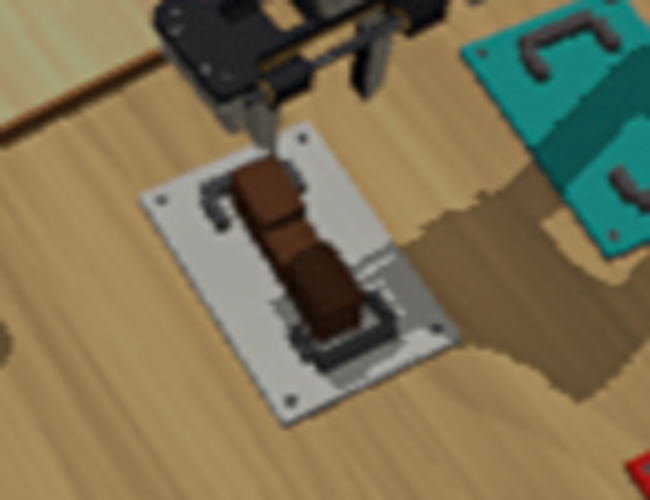

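The block lies in the silver nest's pocket, slot up (crop 300,250). Now bringing the pieces back, weight first.

```bash

python3 -m pendant '[{"tx":-0.04,"ty":-0.006,"tz":0,"wx":0,"wy":0,"wz":0,"grip":-0.3},{"tx":-0.075,"ty":-0.0105,"tz":0,"wx":0,"wy":0,"wz":0,"grip":-0.3},{"tx":-0.075,"ty":-0.0105,"tz":0,"wx":0,"wy":0,"wz":0,"grip":-0.3},{"tx":-0.075,"ty":-0.0105,"tz":0,"wx":0,"wy":0,"wz":0,"grip":-0.3},{"tx":-0.075,"ty":-0.0105,"tz":0,"wx":0,"wy":0,"wz":0,"grip":-0.3},{"tx":-0.075,"ty":-0.0105,"tz":0,"wx":0,"wy":0,"wz":0,"grip":-0.3},{"tx":-0.075,"ty":-0.0105,"tz":0,"wx":0,"wy":0,"wz":0,"grip":-0.3},{"tx":-0.075,"ty":-0.0105,"tz":0,"wx":0,"wy":0,"wz":0,"grip":-0.3},{"tx":-0.075,"ty":-0.0105,"tz":0,"wx":0,"wy":0,"wz":0,"grip":-0.3},{"tx":-0.075,"ty":-0.0105,"tz":0,"wx":0,"wy":0,"wz":0,"grip":-0.3},{"tx":-0.075,"ty":-0.0105,"tz":0,"wx":0,"wy":0,"wz":0,"grip":-0.3},{"tx":-0.075,"ty":-0.0105,"tz":0,"wx":0,"wy":0,"wz":0,"grip":-0.3},{"tx":-0.075,"ty":-0.0105,"tz":0,"wx":0,"wy":0,"wz":0,"grip":-0.3},{"tx":-0.075,"ty":-0.0105,"tz":0,"wx":0,"wy":0,"wz":0,"grip":-0.3},{"tx":-0.075,"ty":-0.0105,"tz":0,"wx":0,"wy":0,"wz":0,"grip":-0.3},{"tx":-0.075,"ty":-0.0105,"tz":0,"wx":0,"wy":0,"wz":0,"grip":-0.3},{"tx":-0.075,"ty":-0.0105,"tz":0,"wx":0,"wy":0,"wz":0,"grip":-0.3},{"tx":-0.05,"ty":-0.007,"tz":0,"wx":0,"wy":0,"wz":0,"grip":-0.3},{"tx":0,"ty":0,"tz":0,"wx":0,"wy":0,"wz":0,"grip":-0.3},{"tx":0,"ty":0,"tz":0,"wx":0,"wy":0,"wz":0,"grip":-0.3}]'
python3 -m pendant '[{"tx":0,"ty":0,"tz":0,"wx":0,"wy":0,"wz":0,"grip":-0.3},{"tx":0,"ty":0,"tz":0,"wx":0,"wy":0,"wz":0,"grip":-0.3}]'
python3 go.py 410.5 -343.3 52.5
```

```text
clock: 27.42
tcp_pos: [0.4104, -0.344, 0.1757]
eef_rot: [[-0.028, 1.0, -0.002], [1.0, 0.028, 0.002], [0.002, -0.002, -1.0]]
force: [0.4, 0.5, -0.5]
gripper_width: 0.652
grasp_force: 0.0
clock: 27.58
tcp_pos: [0.4112, -0.3417, 0.1766]
eef_rot: [[-0.032, 0.999, -0.001], [0.999, 0.032, 0.002], [0.002, -0.001, -1.0]]
force: [-0.2, -1.1, -0.1]
gripper_width: 0.648
grasp_force: 0.0
t 27.5833 tcp [ 411.2 -341.7  176.6] yang 1.85 tilt [-0.001  0.002] w 0.648 gf 0.0 j [-0.9   0.26  1.63  0.    1.24 -0.93]
shares tx,ty,tz [-0.0035 -0.0014  0.2482]
```

```bash

python3 -m pendant '[{"tx":-0.003,"ty":-0.001,"tz":0.04,"wx":0,"wy":0,"wz":0,"grip":-0.3},{"tx":0,"ty":0,"tz":0.05,"wx":0,"wy":0,"wz":0,"grip":-0.3},{"tx":0,"ty":0,"tz":0.05,"wx":0,"wy":0,"wz":0,"grip":-0.3},{"tx":0,"ty":0,"tz":0.05,"wx":0,"wy":0,"wz":0,"grip":-0.3},{"tx":0,"ty":0,"tz":0.04,"wx":0,"wy":0,"wz":0,"grip":-0.3},{"tx":0,"ty":0,"tz":0.018,"wx":0,"wy":0,"wz":0,"grip":-0.3},{"tx":0,"ty":0,"tz":0,"wx":0,"wy":0,"wz":0,"grip":-0.3},{"tx":0,"ty":0,"tz":0,"wx":0,"wy":0,"wz":0,"grip":-0.3},{"tx":0,"ty":0,"tz":0,"wx":0,"wy":0,"wz":0,"grip":0.2},{"tx":0,"ty":0,"tz":0,"wx":0,"wy":0,"wz":0,"grip":0.4},{"tx":0,"ty":0,"tz":0,"wx":0,"wy":0,"wz":0,"grip":0.7},{"tx":0,"ty":0,"tz":0,"wx":0,"wy":0,"wz":0,"grip":1},{"tx":0,"ty":0,"tz":0,"wx":0,"wy":0,"wz":0,"grip":1},{"tx":0,"ty":0,"tz":0,"wx":0,"wy":0,"wz":0,"grip":1},{"tx":0,"ty":0,"tz":0,"wx":0,"wy":0,"wz":0,"grip":1},{"tx":0,"ty":0,"tz":0,"wx":0,"wy":0,"wz":0,"grip":1}]'
python3 -m pendant '[{"tx":0,"ty":0,"tz":-0.02,"wx":0,"wy":0,"wz":0,"grip":1},{"tx":0,"ty":0,"tz":-0.04,"wx":0,"wy":0,"wz":0,"grip":1},{"tx":0,"ty":0,"tz":-0.06,"wx":0,"wy":0,"wz":0,"grip":1},{"tx":0,"ty":0,"tz":-0.06,"wx":0,"wy":0,"wz":0,"grip":1},{"tx":0,"ty":0,"tz":-0.04,"wx":0,"wy":0,"wz":0,"grip":1},{"tx":0,"ty":0,"tz":-0.02,"wx":0,"wy":0,"wz":0,"grip":1},{"tx":0,"ty":0,"tz":0,"wx":0,"wy":0,"wz":0,"grip":1},{"tx":0,"ty":0,"tz":0,"wx":0,"wy":0,"wz":0,"grip":1}]'
python3 go.py 485 48.5 170
```

```text
clock: 28.92
tcp_pos: [0.4109, -0.3451, 0.0535]
eef_rot: [[-0.031, 1.0, 0.0], [1.0, 0.031, -0.0], [-0.0, 0.0, -1.0]]
force: [-1.5, 1.4, 4.9]
gripper_width: 0.296
grasp_force: 30.0
clock: 29.58
tcp_pos: [0.4105, -0.3444, 0.1725]
eef_rot: [[-0.032, 1.0, -0.001], [1.0, 0.032, 0.001], [0.001, -0.001, -1.0]]
force: [-0.1, 1.1, -5.4]
gripper_width: 0.296
grasp_force: 30.0
t 29.5833 tcp [ 410.5 -344.4  172.5] yang 1.81 tilt [-0.001  0.001] w 0.296 gf 29.99664455652237 j [-0.91  0.27  1.64  0.    1.24 -0.94]
shares tx,ty,tz [0.7806 0.1737 0.0055]
```

```bash

python3 -m pendant '[{"tx":0.03,"ty":0.0067,"tz":0,"wx":0,"wy":0,"wz":0,"grip":1},{"tx":0.06,"ty":0.0134,"tz":0,"wx":0,"wy":0,"wz":0,"grip":1},{"tx":0.06,"ty":0.0134,"tz":0,"wx":0,"wy":0,"wz":0,"grip":1},{"tx":0.06,"ty":0.0134,"tz":0,"wx":0,"wy":0,"wz":0,"grip":1},{"tx":0.06,"ty":0.0134,"tz":0,"wx":0,"wy":0,"wz":0,"grip":1},{"tx":0.06,"ty":0.0134,"tz":0,"wx":0,"wy":0,"wz":0,"grip":1},{"tx":0.06,"ty":0.0134,"tz":0,"wx":0,"wy":0,"wz":0,"grip":1},{"tx":0.06,"ty":0.0134,"tz":0,"wx":0,"wy":0,"wz":0,"grip":1},{"tx":0.06,"ty":0.0134,"tz":0,"wx":0,"wy":0,"wz":0,"grip":1},{"tx":0.06,"ty":0.0134,"tz":0,"wx":0,"wy":0,"wz":0,"grip":1},{"tx":0.06,"ty":0.0134,"tz":0,"wx":0,"wy":0,"wz":0,"grip":1},{"tx":0.06,"ty":0.0134,"tz":0,"wx":0,"wy":0,"wz":0,"grip":1},{"tx":0.06,"ty":0.0134,"tz":0,"wx":0,"wy":0,"wz":0,"grip":1},{"tx":0.03,"ty":0.0067,"tz":0,"wx":0,"wy":0,"wz":0,"grip":1},{"tx":0,"ty":0,"tz":0,"wx":0,"wy":0,"wz":0,"grip":1},{"tx":0,"ty":0,"tz":0,"wx":0,"wy":0,"wz":0,"grip":1},{"tx":0,"ty":0,"tz":0,"wx":0,"wy":0,"wz":0,"grip":1}]'
python3 go.py 485 49 54.5
```

```text
clock: 31.0
tcp_pos: [0.4844, 0.0476, 0.1719]
eef_rot: [[-0.032, 0.999, -0.003], [0.999, 0.032, -0.0], [-0.0, -0.003, -1.0]]
force: [-0.2, -0.4, -4.6]
gripper_width: 0.298
grasp_force: 30.0
t 31.0 tcp [484.4  47.6 171.9] yang 1.84 tilt [-0.003 -0.   ] w 0.298 gf 29.996818006038666 j [-0.13  0.19  1.75 -0.    1.21 -0.16]
shares tx,ty,tz [0.0027 0.0019 0.2347]
```

```bash

python3 -m pendant '[{"tx":0.002,"ty":0.001,"tz":0.04,"wx":0,"wy":0,"wz":0,"grip":1},{"tx":0,"ty":0,"tz":0.05,"wx":0,"wy":0,"wz":0,"grip":1},{"tx":0,"ty":0,"tz":0.05,"wx":0,"wy":0,"wz":0,"grip":1},{"tx":0,"ty":0,"tz":0.05,"wx":0,"wy":0,"wz":0,"grip":1},{"tx":0,"ty":0,"tz":0.025,"wx":0,"wy":0,"wz":0,"grip":1},{"tx":0,"ty":0,"tz":0.013,"wx":0,"wy":0,"wz":0,"grip":1},{"tx":0,"ty":0,"tz":0.007,"wx":0,"wy":0,"wz":0,"grip":1},{"tx":0,"ty":0,"tz":0,"wx":0,"wy":0,"wz":0,"grip":1},{"tx":0,"ty":0,"tz":0,"wx":0,"wy":0,"wz":0,"grip":1},{"tx":0,"ty":0,"tz":0,"wx":0,"wy":0,"wz":0,"grip":1}]'
python3 -m pendant '[{"tx":0,"ty":0,"tz":0,"wx":0,"wy":0,"wz":0,"grip":0.3},{"tx":0,"ty":0,"tz":0,"wx":0,"wy":0,"wz":0,"grip":0},{"tx":0,"ty":0,"tz":0,"wx":0,"wy":0,"wz":0,"grip":-0.3},{"tx":0,"ty":0,"tz":0,"wx":0,"wy":0,"wz":0,"grip":-0.3},{"tx":0,"ty":0,"tz":-0.03,"wx":0,"wy":0,"wz":0,"grip":-0.3},{"tx":0,"ty":0,"tz":-0.06,"wx":0,"wy":0,"wz":0,"grip":-0.3},{"tx":0,"ty":0,"tz":-0.06,"wx":0,"wy":0,"wz":0,"grip":-0.3},{"tx":0,"ty":0,"tz":-0.06,"wx":0,"wy":0,"wz":0,"grip":-0.3},{"tx":0,"ty":0,"tz":-0.04,"wx":0,"wy":0,"wz":0,"grip":-0.3},{"tx":0,"ty":0,"tz":0,"wx":0,"wy":0,"wz":0,"grip":-0.3},{"tx":0,"ty":0,"tz":0,"wx":0,"wy":0,"wz":0,"grip":-0.3}]'
python3 go.py 496 -333.5 180
```

```text
clock: 31.83
tcp_pos: [0.4869, 0.0481, 0.0563]
eef_rot: [[-0.031, 1.0, 0.002], [1.0, 0.031, -0.0], [-0.0, 0.002, -1.0]]
force: [0.4, -0.0, -4.5]
gripper_width: 0.293
grasp_force: 30.0
clock: 32.75
tcp_pos: [0.487, 0.0487, 0.1819]
eef_rot: [[-0.032, 0.999, 0.003], [0.999, 0.032, -0.0], [-0.001, 0.003, -1.0]]
force: [-0.7, 0.5, 0.2]
gripper_width: 0.653
grasp_force: 0.0
t 32.75 tcp [487.   48.7 181.9] yang 1.82 tilt [ 0.003 -0.   ] w 0.653 gf 0.0 j [-0.13  0.18  1.73 -0.    1.23 -0.16]
shares tx,ty,tz [-0.7646 -0.0062  0.0042]
```

```bash

python3 -m pendant '[{"tx":-0.03,"ty":0,"tz":0,"wx":0,"wy":0,"wz":0,"grip":-0.3},{"tx":-0.06,"ty":0,"tz":0,"wx":0,"wy":0,"wz":0,"grip":-0.3},{"tx":-0.06,"ty":0,"tz":0,"wx":0,"wy":0,"wz":0,"grip":-0.3},{"tx":-0.06,"ty":0,"tz":0,"wx":0,"wy":0,"wz":0,"grip":-0.3},{"tx":-0.06,"ty":0,"tz":0,"wx":0,"wy":0,"wz":0,"grip":-0.3},{"tx":-0.06,"ty":0,"tz":0,"wx":0,"wy":0,"wz":0,"grip":-0.3},{"tx":-0.06,"ty":0,"tz":0,"wx":0,"wy":0,"wz":0,"grip":-0.3},{"tx":-0.06,"ty":0,"tz":0,"wx":0,"wy":0,"wz":0,"grip":-0.3},{"tx":-0.06,"ty":0,"tz":0,"wx":0,"wy":0,"wz":0,"grip":-0.3},{"tx":-0.06,"ty":0,"tz":0,"wx":0,"wy":0,"wz":0,"grip":-0.3},{"tx":-0.06,"ty":0,"tz":0,"wx":0,"wy":0,"wz":0,"grip":-0.3},{"tx":-0.06,"ty":0,"tz":0,"wx":0,"wy":0,"wz":0,"grip":-0.3},{"tx":-0.05,"ty":-0.002,"tz":0,"wx":0,"wy":0,"wz":0,"grip":-0.3},{"tx":-0.024,"ty":-0.002,"tz":0,"wx":0,"wy":0,"wz":0,"grip":-0.3},{"tx":0,"ty":0,"tz":0,"wx":0,"wy":0,"wz":0,"grip":-0.3},{"tx":0,"ty":0,"tz":0,"wx":0,"wy":0,"wz":0,"grip":-0.3},{"tx":0,"ty":0,"tz":0,"wx":0,"wy":0,"wz":0,"grip":-0.3}]'
python3 go.py 496 -333.5 52.5
```

```text
clock: 34.17
tcp_pos: [0.4959, -0.3313, 0.1799]
eef_rot: [[-0.032, 0.999, -0.001], [0.999, 0.032, 0.002], [0.002, -0.001, -1.0]]
force: [0.7, -0.3, 0.5]
gripper_width: 0.65
grasp_force: 0.0
t 34.1667 tcp [ 495.9 -331.3  179.9] yang 1.84 tilt [-0.001  0.002] w 0.65 gf 0.0 j [-0.78  0.37  1.48  0.    1.3  -0.81]
shares tx,ty,tz [-0.0048  0.0003  0.2548]
```

```bash

python3 -m pendant '[{"tx":-0.003,"ty":0,"tz":0.045,"wx":0,"wy":0,"wz":0,"grip":-0.3},{"tx":0,"ty":0,"tz":0.05,"wx":0,"wy":0,"wz":0,"grip":-0.3},{"tx":0,"ty":0,"tz":0.05,"wx":0,"wy":0,"wz":0,"grip":-0.3},{"tx":0,"ty":0,"tz":0.05,"wx":0,"wy":0,"wz":0,"grip":-0.3},{"tx":0,"ty":0,"tz":0.04,"wx":0,"wy":0,"wz":0,"grip":-0.3},{"tx":0,"ty":0,"tz":0.02,"wx":0,"wy":0,"wz":0,"grip":-0.3},{"tx":0,"ty":0,"tz":0,"wx":0,"wy":0,"wz":0,"grip":-0.3},{"tx":0,"ty":0,"tz":0,"wx":0,"wy":0,"wz":0,"grip":-0.3},{"tx":0,"ty":0,"tz":0,"wx":0,"wy":0,"wz":0,"grip":0.2},{"tx":0,"ty":0,"tz":0,"wx":0,"wy":0,"wz":0,"grip":0.5},{"tx":0,"ty":0,"tz":0,"wx":0,"wy":0,"wz":0,"grip":0.8},{"tx":0,"ty":0,"tz":0,"wx":0,"wy":0,"wz":0,"grip":1},{"tx":0,"ty":0,"tz":0,"wx":0,"wy":0,"wz":0,"grip":1},{"tx":0,"ty":0,"tz":0,"wx":0,"wy":0,"wz":0,"grip":1},{"tx":0,"ty":0,"tz":0,"wx":0,"wy":0,"wz":0,"grip":1},{"tx":0,"ty":0,"tz":0,"wx":0,"wy":0,"wz":0,"grip":1}]'
python3 -m pendant '[{"tx":0,"ty":0,"tz":-0.02,"wx":0,"wy":0,"wz":0,"grip":1},{"tx":0,"ty":0,"tz":-0.04,"wx":0,"wy":0,"wz":0,"grip":1},{"tx":0,"ty":0,"tz":-0.06,"wx":0,"wy":0,"wz":0,"grip":1},{"tx":0,"ty":0,"tz":-0.06,"wx":0,"wy":0,"wz":0,"grip":1},{"tx":0,"ty":0,"tz":-0.04,"wx":0,"wy":0,"wz":0,"grip":1},{"tx":0,"ty":0,"tz":-0.02,"wx":0,"wy":0,"wz":0,"grip":1},{"tx":0,"ty":0,"tz":0,"wx":0,"wy":0,"wz":0,"grip":1},{"tx":0,"ty":0,"tz":0,"wx":0,"wy":0,"wz":0,"grip":1}]'
python3 go.py 489 -14.5 170
```

```text
clock: 35.5
tcp_pos: [0.4961, -0.3347, 0.0532]
eef_rot: [[-0.031, 1.0, 0.0], [1.0, 0.031, -0.0], [-0.0, -0.0, -1.0]]
force: [-0.2, 0.4, 1.5]
gripper_width: 0.195
grasp_force: 30.0
clock: 36.17
tcp_pos: [0.496, -0.3345, 0.1729]
eef_rot: [[-0.031, 1.0, -0.0], [1.0, 0.031, 0.0], [0.0, -0.0, -1.0]]
force: [0.1, 0.1, -2.1]
gripper_width: 0.191
grasp_force: 30.0
t 36.1667 tcp [ 496.  -334.5  172.9] yang 1.8 tilt [-0.  0.] w 0.191 gf 29.997592270374298 j [-0.78  0.38  1.48 -0.    1.28 -0.81]
shares tx,ty,tz [0.6401 0.0062 0.0059]
```

```bash

python3 -m pendant '[{"tx":0.03,"ty":0,"tz":0,"wx":0,"wy":0,"wz":0,"grip":1},{"tx":0.06,"ty":0,"tz":0,"wx":0,"wy":0,"wz":0,"grip":1},{"tx":0.06,"ty":0,"tz":0,"wx":0,"wy":0,"wz":0,"grip":1},{"tx":0.06,"ty":0,"tz":0,"wx":0,"wy":0,"wz":0,"grip":1},{"tx":0.06,"ty":0,"tz":0,"wx":0,"wy":0,"wz":0,"grip":1},{"tx":0.06,"ty":0,"tz":0,"wx":0,"wy":0,"wz":0,"grip":1},{"tx":0.06,"ty":0,"tz":0,"wx":0,"wy":0,"wz":0,"grip":1},{"tx":0.06,"ty":0,"tz":0,"wx":0,"wy":0,"wz":0,"grip":1},{"tx":0.06,"ty":0,"tz":0,"wx":0,"wy":0,"wz":0,"grip":1},{"tx":0.06,"ty":0.002,"tz":0,"wx":0,"wy":0,"wz":0,"grip":1},{"tx":0.04,"ty":0.002,"tz":0,"wx":0,"wy":0,"wz":0,"grip":1},{"tx":0.029,"ty":0.002,"tz":0,"wx":0,"wy":0,"wz":0,"grip":1},{"tx":0,"ty":0,"tz":0,"wx":0,"wy":0,"wz":0,"grip":1},{"tx":0,"ty":0,"tz":0,"wx":0,"wy":0,"wz":0,"grip":1},{"tx":0,"ty":0,"tz":0,"wx":0,"wy":0,"wz":0,"grip":1}]'
python3 go.py 489 -15 54
```

```text
clock: 37.42
tcp_pos: [0.4883, -0.0151, 0.1721]
eef_rot: [[-0.032, 0.999, -0.002], [0.999, 0.032, 0.0], [0.0, -0.002, -1.0]]
force: [0.5, -0.6, -1.7]
gripper_width: 0.187
grasp_force: 30.0
t 37.4167 tcp [488.3 -15.1 172.1] yang 1.83 tilt [-0.002  0.   ] w 0.187 gf 29.99745547771454 j [-0.26  0.19  1.75 -0.    1.21 -0.29]
shares tx,ty,tz [2.000e-04 1.900e-03 2.363e-01]
```

```bash

python3 -m pendant '[{"tx":0,"ty":0,"tz":0.04,"wx":0,"wy":0,"wz":0,"grip":1},{"tx":0,"ty":0,"tz":0.05,"wx":0,"wy":0,"wz":0,"grip":1},{"tx":0,"ty":0,"tz":0.05,"wx":0,"wy":0,"wz":0,"grip":1},{"tx":0,"ty":0,"tz":0.05,"wx":0,"wy":0,"wz":0,"grip":1},{"tx":0,"ty":0,"tz":0.025,"wx":0,"wy":0,"wz":0,"grip":1},{"tx":0,"ty":0,"tz":0.013,"wx":0,"wy":0,"wz":0,"grip":1},{"tx":0,"ty":0,"tz":0.007,"wx":0,"wy":0,"wz":0,"grip":1},{"tx":0,"ty":0,"tz":0,"wx":0,"wy":0,"wz":0,"grip":1},{"tx":0,"ty":0,"tz":0,"wx":0,"wy":0,"wz":0,"grip":1},{"tx":0,"ty":0,"tz":0,"wx":0,"wy":0,"wz":0,"grip":1}]'
python3 -m pendant '[{"tx":0,"ty":0,"tz":0,"wx":0,"wy":0,"wz":0,"grip":0.3},{"tx":0,"ty":0,"tz":0,"wx":0,"wy":0,"wz":0,"grip":0},{"tx":0,"ty":0,"tz":0,"wx":0,"wy":0,"wz":0,"grip":-0.3},{"tx":0,"ty":0,"tz":0,"wx":0,"wy":0,"wz":0,"grip":-0.3},{"tx":0,"ty":0,"tz":-0.03,"wx":0,"wy":0,"wz":0,"grip":-0.3},{"tx":0,"ty":0,"tz":-0.06,"wx":0,"wy":0,"wz":0,"grip":-0.3},{"tx":0,"ty":0,"tz":-0.06,"wx":0,"wy":0,"wz":0,"grip":-0.3},{"tx":0,"ty":0,"tz":-0.06,"wx":0,"wy":0,"wz":0,"grip":-0.3},{"tx":0,"ty":0,"tz":-0.04,"wx":0,"wy":0,"wz":0,"grip":-0.3},{"tx":0,"ty":0,"tz":0,"wx":0,"wy":0,"wz":0,"grip":-0.3},{"tx":0,"ty":0,"tz":0,"wx":0,"wy":0,"wz":0,"grip":-0.3}]'
python3 go.py 581.4 -327 180
```

```text
clock: 38.25
tcp_pos: [0.4898, -0.0158, 0.0563]
eef_rot: [[-0.031, 1.0, 0.002], [1.0, 0.031, -0.0], [-0.0, 0.002, -1.0]]
force: [-1.3, -0.2, -1.5]
gripper_width: 0.196
grasp_force: 30.0
clock: 39.17
tcp_pos: [0.4899, -0.0153, 0.1818]
eef_rot: [[-0.032, 0.999, 0.003], [0.999, 0.032, -0.001], [-0.001, 0.003, -1.0]]
force: [0.7, 0.5, 0.0]
gripper_width: 0.651
grasp_force: 0.0
t 39.1667 tcp [489.9 -15.3 181.8] yang 1.81 tilt [ 0.003 -0.001] w 0.651 gf 0.0 j [-0.26  0.18  1.73  0.    1.23 -0.29]
shares tx,ty,tz [-0.6288  0.1632  0.0045]
```

```bash

python3 -m pendant '[{"tx":-0.03,"ty":0.008,"tz":0,"wx":0,"wy":0,"wz":0,"grip":-0.3},{"tx":-0.06,"ty":0.0155,"tz":0,"wx":0,"wy":0,"wz":0,"grip":-0.3},{"tx":-0.06,"ty":0.0155,"tz":0,"wx":0,"wy":0,"wz":0,"grip":-0.3},{"tx":-0.06,"ty":0.0155,"tz":0,"wx":0,"wy":0,"wz":0,"grip":-0.3},{"tx":-0.06,"ty":0.0155,"tz":0,"wx":0,"wy":0,"wz":0,"grip":-0.3},{"tx":-0.06,"ty":0.0155,"tz":0,"wx":0,"wy":0,"wz":0,"grip":-0.3},{"tx":-0.06,"ty":0.0155,"tz":0,"wx":0,"wy":0,"wz":0,"grip":-0.3},{"tx":-0.06,"ty":0.0155,"tz":0,"wx":0,"wy":0,"wz":0,"grip":-0.3},{"tx":-0.06,"ty":0.0155,"tz":0,"wx":0,"wy":0,"wz":0,"grip":-0.3},{"tx":-0.06,"ty":0.0155,"tz":0,"wx":0,"wy":0,"wz":0,"grip":-0.3},{"tx":-0.04,"ty":0.01,"tz":0,"wx":0,"wy":0,"wz":0,"grip":-0.3},{"tx":-0.019,"ty":0.005,"tz":0,"wx":0,"wy":0,"wz":0,"grip":-0.3},{"tx":0,"ty":0,"tz":0,"wx":0,"wy":0,"wz":0,"grip":-0.3},{"tx":0,"ty":0,"tz":0,"wx":0,"wy":0,"wz":0,"grip":-0.3},{"tx":0,"ty":0,"tz":0,"wx":0,"wy":0,"wz":0,"grip":-0.3}]'
python3 go.py 581.4 -327 53
```

```text
clock: 40.42
tcp_pos: [0.5798, -0.3253, 0.1799]
eef_rot: [[-0.032, 0.999, -0.001], [0.999, 0.032, 0.002], [0.002, -0.001, -1.0]]
force: [-0.9, -0.1, -0.4]
gripper_width: 0.648
grasp_force: 0.0
t 40.4167 tcp [ 579.8 -325.3  179.9] yang 1.85 tilt [-0.001  0.002] w 0.648 gf 0.0 j [-0.68  0.49  1.29  0.    1.37 -0.71]
shares tx,ty,tz [-0.004   0.0035  0.2539]
```

```bash

python3 -m pendant '[{"tx":-0.003,"ty":0.002,"tz":0.044,"wx":0,"wy":0,"wz":0,"grip":-0.3},{"tx":0,"ty":0,"tz":0.05,"wx":0,"wy":0,"wz":0,"grip":-0.3},{"tx":0,"ty":0,"tz":0.05,"wx":0,"wy":0,"wz":0,"grip":-0.3},{"tx":0,"ty":0,"tz":0.05,"wx":0,"wy":0,"wz":0,"grip":-0.3},{"tx":0,"ty":0,"tz":0.04,"wx":0,"wy":0,"wz":0,"grip":-0.3},{"tx":0,"ty":0,"tz":0.02,"wx":0,"wy":0,"wz":0,"grip":-0.3},{"tx":0,"ty":0,"tz":0,"wx":0,"wy":0,"wz":0,"grip":-0.3},{"tx":0,"ty":0,"tz":0,"wx":0,"wy":0,"wz":0,"grip":-0.3},{"tx":0,"ty":0,"tz":0,"wx":0,"wy":0,"wz":0,"grip":0.1},{"tx":0,"ty":0,"tz":0,"wx":0,"wy":0,"wz":0,"grip":0.3},{"tx":0,"ty":0,"tz":0,"wx":0,"wy":0,"wz":0,"grip":0.7},{"tx":0,"ty":0,"tz":0,"wx":0,"wy":0,"wz":0,"grip":1},{"tx":0,"ty":0,"tz":0,"wx":0,"wy":0,"wz":0,"grip":1},{"tx":0,"ty":0,"tz":0,"wx":0,"wy":0,"wz":0,"grip":1},{"tx":0,"ty":0,"tz":0,"wx":0,"wy":0,"wz":0,"grip":1},{"tx":0,"ty":0,"tz":0,"wx":0,"wy":0,"wz":0,"grip":1}]'
python3 -m pendant '[{"tx":0,"ty":0,"tz":-0.02,"wx":0,"wy":0,"wz":0,"grip":1},{"tx":0,"ty":0,"tz":-0.04,"wx":0,"wy":0,"wz":0,"grip":1},{"tx":0,"ty":0,"tz":-0.06,"wx":0,"wy":0,"wz":0,"grip":1},{"tx":0,"ty":0,"tz":-0.06,"wx":0,"wy":0,"wz":0,"grip":1},{"tx":0,"ty":0,"tz":-0.04,"wx":0,"wy":0,"wz":0,"grip":1},{"tx":0,"ty":0,"tz":-0.02,"wx":0,"wy":0,"wz":0,"grip":1},{"tx":0,"ty":0,"tz":0,"wx":0,"wy":0,"wz":0,"grip":1},{"tx":0,"ty":0,"tz":0,"wx":0,"wy":0,"wz":0,"grip":1}]'
python3 go.py 490 -77.7 170
```

```text
clock: 41.75
tcp_pos: [0.5815, -0.3288, 0.0544]
eef_rot: [[-0.031, 1.0, 0.001], [1.0, 0.031, -0.001], [-0.001, 0.001, -1.0]]
force: [-0.9, 0.1, 5.2]
gripper_width: 0.36
grasp_force: 30.0
clock: 42.42
tcp_pos: [0.581, -0.3282, 0.1731]
eef_rot: [[-0.032, 1.0, -0.001], [1.0, 0.032, 0.0], [0.0, -0.0, -1.0]]
force: [-0.8, -0.4, -2.1]
gripper_width: 0.359
grasp_force: 30.0
t 42.4167 tcp [ 581.  -328.2  173.1] yang 1.81 tilt [-0.001  0.   ] w 0.359 gf 29.983376562595367 j [-0.68  0.5   1.29  0.    1.35 -0.71]
shares tx,ty,tz [ 0.5065 -0.1661  0.0064]
```

```bash

python3 -m pendant '[{"tx":0.03,"ty":-0.01,"tz":0,"wx":0,"wy":0,"wz":0,"grip":1},{"tx":0.06,"ty":-0.0197,"tz":0,"wx":0,"wy":0,"wz":0,"grip":1},{"tx":0.06,"ty":-0.0197,"tz":0,"wx":0,"wy":0,"wz":0,"grip":1},{"tx":0.06,"ty":-0.0197,"tz":0,"wx":0,"wy":0,"wz":0,"grip":1},{"tx":0.06,"ty":-0.0197,"tz":0,"wx":0,"wy":0,"wz":0,"grip":1},{"tx":0.06,"ty":-0.0197,"tz":0,"wx":0,"wy":0,"wz":0,"grip":1},{"tx":0.06,"ty":-0.0197,"tz":0,"wx":0,"wy":0,"wz":0,"grip":1},{"tx":0.06,"ty":-0.0197,"tz":0,"wx":0,"wy":0,"wz":0,"grip":1},{"tx":0.04,"ty":-0.013,"tz":0,"wx":0,"wy":0,"wz":0,"grip":1},{"tx":0.0165,"ty":-0.005,"tz":0,"wx":0,"wy":0,"wz":0,"grip":1},{"tx":0,"ty":0,"tz":0,"wx":0,"wy":0,"wz":0,"grip":1},{"tx":0,"ty":0,"tz":0,"wx":0,"wy":0,"wz":0,"grip":1},{"tx":0,"ty":0,"tz":0,"wx":0,"wy":0,"wz":0,"grip":1}]'
python3 go.py 490 -78 55
```

```text
clock: 43.5
tcp_pos: [0.4908, -0.079, 0.1731]
eef_rot: [[-0.031, 1.0, -0.0], [1.0, 0.031, -0.0], [-0.0, -0.0, -1.0]]
force: [0.5, -0.9, -1.6]
gripper_width: 0.357
grasp_force: 30.0
t 43.5 tcp [490.8 -79.  173.1] yang 1.78 tilt [-0. -0.] w 0.357 gf 29.98361885547638 j [-0.38  0.2   1.73 -0.    1.21 -0.41]
shares tx,ty,tz [ 0.0022 -0.0015  0.2362]
```

```bash

python3 -m pendant '[{"tx":0.001,"ty":0,"tz":0.04,"wx":0,"wy":0,"wz":0,"grip":1},{"tx":0,"ty":0,"tz":0.05,"wx":0,"wy":0,"wz":0,"grip":1},{"tx":0,"ty":0,"tz":0.05,"wx":0,"wy":0,"wz":0,"grip":1},{"tx":0,"ty":0,"tz":0.05,"wx":0,"wy":0,"wz":0,"grip":1},{"tx":0,"ty":0,"tz":0.025,"wx":0,"wy":0,"wz":0,"grip":1},{"tx":0,"ty":0,"tz":0.013,"wx":0,"wy":0,"wz":0,"grip":1},{"tx":0,"ty":0,"tz":0.007,"wx":0,"wy":0,"wz":0,"grip":1},{"tx":0,"ty":0,"tz":0,"wx":0,"wy":0,"wz":0,"grip":1},{"tx":0,"ty":0,"tz":0,"wx":0,"wy":0,"wz":0,"grip":1},{"tx":0,"ty":0,"tz":0,"wx":0,"wy":0,"wz":0,"grip":1}]'
python3 -m pendant '[{"tx":0,"ty":0,"tz":0,"wx":0,"wy":0,"wz":0,"grip":0.1},{"tx":0,"ty":0,"tz":0,"wx":0,"wy":0,"wz":0,"grip":-0.1},{"tx":0,"ty":0,"tz":0,"wx":0,"wy":0,"wz":0,"grip":-0.3},{"tx":0,"ty":0,"tz":0,"wx":0,"wy":0,"wz":0,"grip":-0.3},{"tx":0,"ty":0,"tz":-0.03,"wx":0,"wy":0,"wz":0,"grip":-0.3},{"tx":0,"ty":0,"tz":-0.06,"wx":0,"wy":0,"wz":0,"grip":-0.3},{"tx":0,"ty":0,"tz":-0.06,"wx":0,"wy":0,"wz":0,"grip":-0.3},{"tx":0,"ty":0,"tz":-0.06,"wx":0,"wy":0,"wz":0,"grip":-0.3},{"tx":-0.04,"ty":0,"tz":-0.04,"wx":0,"wy":0,"wz":0,"grip":-0.3},{"tx":-0.06,"ty":0,"tz":0,"wx":0,"wy":0,"wz":0,"grip":-0.3},{"tx":-0.06,"ty":0,"tz":0,"wx":0,"wy":0,"wz":0,"grip":-0.3},{"tx":-0.06,"ty":0,"tz":0,"wx":0,"wy":0,"wz":0,"grip":-0.3},{"tx":-0.06,"ty":0,"tz":0,"wx":0,"wy":0,"wz":0,"grip":-0.3},{"tx":-0.06,"ty":0,"tz":0,"wx":0,"wy":0,"wz":0,"grip":-0.3},{"tx":-0.06,"ty":0,"tz":0,"wx":0,"wy":0,"wz":0,"grip":-0.3},{"tx":-0.06,"ty":0,"tz":0,"wx":0,"wy":0,"wz":0,"grip":-0.3},{"tx":-0.06,"ty":0,"tz":0,"wx":0,"wy":0,"wz":0,"grip":-0.3},{"tx":-0.04,"ty":0,"tz":0,"wx":0,"wy":0,"wz":0,"grip":-0.3},{"tx":0,"ty":0,"tz":0,"wx":0,"wy":0,"wz":0,"grip":-0.3},{"tx":0,"ty":0,"tz":0,"wx":0,"wy":0,"wz":0,"grip":-0.3}]'
python3 - <<'E'
from h import *
t=imaging.camera("top")[...,::-1];cv2.imwrite("pics/top2.png",t);s=imaging.camera("scene")[...,::-1]
f=lambda a:cv2.resize(a,None,fx=3.6,fy=3.6,interpolation=cv2.INTER_CUBIC)
o=cv2.imread("pics/top0.png")
a=f(t[140:230,215:435]);cv2.imwrite("pics/f1.png",np.vstack([a[:290],f(o[140:230,215:435])[:290]]))
cv2.imwrite("pics/f2.png",cv2.resize(s[130:290,210:400],None,fx=3.6,fy=3.6,interpolation=cv2.INTER_CUBIC))
E
```

```text
clock: 44.33
tcp_pos: [0.4913, -0.0784, 0.0567]
eef_rot: [[-0.031, 1.0, 0.002], [1.0, 0.031, -0.001], [-0.001, 0.002, -1.0]]
force: [0.2, 0.2, -1.7]
gripper_width: 0.361
grasp_force: 30.0
clock: 46.0
tcp_pos: [0.4988, -0.3579, 0.1806]
eef_rot: [[-0.03, 1.0, -0.001], [1.0, 0.03, 0.001], [0.001, -0.0, -1.0]]
force: [-0.8, -0.3, -0.1]
gripper_width: 0.65
grasp_force: 0.0
```

View pics/f1.png

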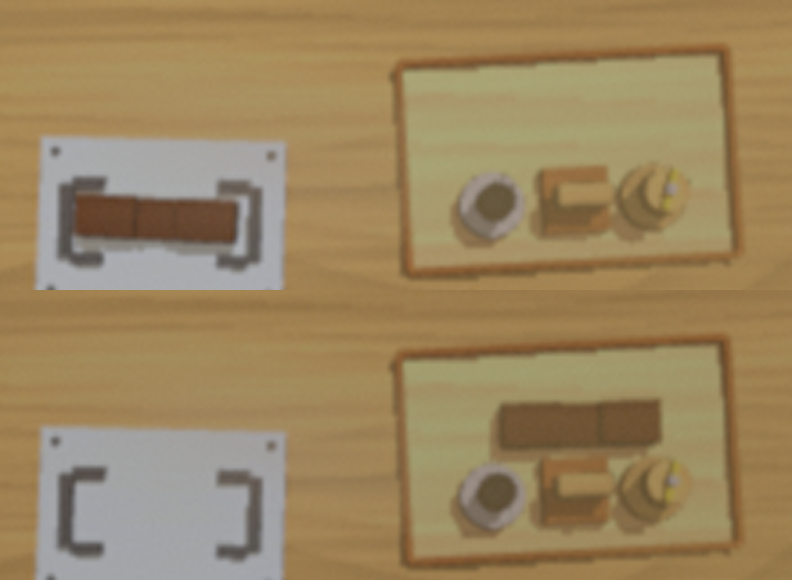

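View pics/f2.png

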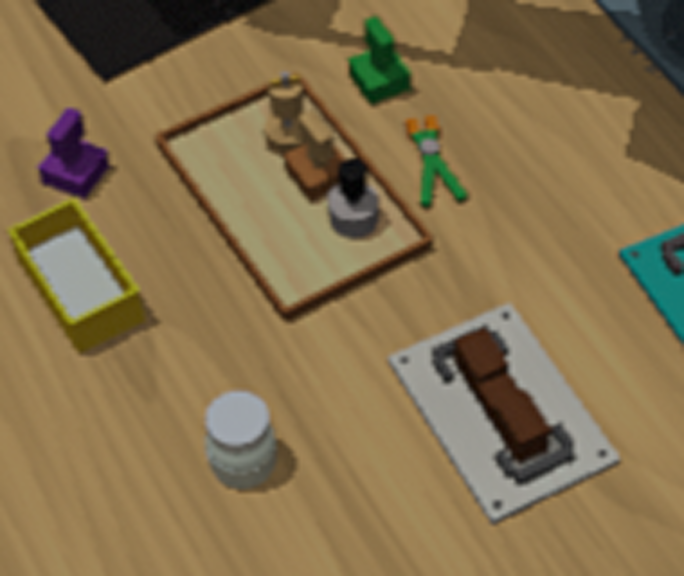

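The final views match the start: weight (490,205), sander (574,198) and spool (655,195) are back on their crop positions to within about 1 px. The block sits in the pocket (157,219) after allowing for parallax, and the bystanders have not moved. Handing in.

```bash
python3 -c "
from station import manip
print(manip.sign_off())"
```

```text
the job is handed in; nothing more can be done
None
```

The job is handed in at about 46 s of the 144 s: in the final pictures the neck block lies slot up in the aluminium nest's pocket, the weight, sanding block and spool clamp stand upright in the tray on their starting spots, and the bin, jar and spring clamp look undisturbed; no verdict came back.

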